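# Turn the row of blind parts round onto the assembly rack

### The job

Move the four window-blind parts from the plywood picking rack to the aluminium assembly rack, one on each pad, with the row reversed: the part that stands leftmost on the picking rack goes on the rightmost pad of the assembly rack, the second from the left on the second from the right, and so on (left and right as the robot sees them). Each part must end up right way up, as it stands now, centred on its pad, and left there at rest.

Things in the scene. Friction and masses are not known exactly. Their poses are not given: they have to be found in the camera images.
- end_cap_center (a point): white tube end cap: round flange 45 mm across and 8 mm thick at the bottom, with an upright tube stem 28 mm in diameter (from 12 mm up to the top) on it; 26 mm tall. The point is its centre, 13 mm above its underside; its z axis points up. Starts upright on the picking rack, its y axis across the row within 0.4 rad.
- chain_drive_center (a point): cream round chain drive housing: drum 48 mm in diameter, 15 mm tall, with small tabs 14 mm wide near the bottom that stick out to 29 mm from the centre along its own +x and -x; grip the drum across its own y axis (48 mm). The point is its centre, 7.5 mm above its underside; its z axis points up. Starts upright on the picking rack, its y axis across the row within 0.4 rad.
- chain_wheel_center (a point): white chain wheel: round disc 39 mm in diameter and 12 mm thick at the bottom, with a hub 20 mm in diameter on it; 18 mm tall. The point is its centre, 9 mm above its underside; its z axis points up. Starts upright on the picking rack, its y axis across the row within 0.4 rad.
- slat_clip_center (a point): white U-shaped slat clip, open upward, 16 mm along its own x, 29 mm along its own y, 22 mm tall; two walls 6 mm thick face along its y axis, so it is gripped across y (29 mm wide). The point is its centre, 11 mm above its underside; its z axis points up. Starts upright on the picking rack, its y axis across the row within 0.4 rad.
- pad_end_cap: the fixed round black rubber pad on the picking rack on which the end cap stands at the start, 56 mm in diameter, 3 mm thick; all four pads look alike. Origin: centre of its underside.
- pad_chain_drive: the fixed round black rubber pad on the picking rack on which the chain drive stands at the start, 56 mm in diameter, 3 mm thick; all four pads look alike. Origin: centre of its underside.
- pad_chain_wheel: the fixed round black rubber pad on the picking rack on which the chain wheel stands at the start, 56 mm in diameter, 3 mm thick; all four pads look alike. Origin: centre of its underside.
- pad_slat_clip: the fixed round black rubber pad on the picking rack on which the slat clip stands at the start, 56 mm in diameter, 3 mm thick; all four pads look alike. Origin: centre of its underside.
- picking_rack: fixed plywood rack with the row of four pads that the parts start on; 62 mm deep (x), 290 mm long (y), board top at 18 mm; low end cheeks (30 mm tall) 142 mm from the middle. Origin: centre of its underside on the bench; x points away from the robot, y along the row to its left (turned up to 0.2 rad). Pad centres at y = +102, +34, -34, -102 mm, pad tops at 21 mm.
- assembly_rack: fixed bare aluminium rack with four empty black pads (part of it, 56 mm wide); 62 mm deep (x), 290 mm long (y), board top at 18 mm; low end cheeks (30 mm tall) 142 mm from the middle. Origin: centre of its underside on the bench; axes as for the picking rack. Pad centres at y = +102, +34, -34, -102 mm, pad tops at 21 mm. Either rack may be the nearer to the robot.
There are look-alikes about, which are no part of the job. Leave any blue look-alike of the part that bears chain_wheel_center alone.

How it is judged:
By the outcome, as a careful person would: the job done as asked, in the order asked, and still so for the second after the job is handed in, with the robot touching nothing.
It also fails if it takes over 104 s, if anything falls off the work surface, if the arm or the gripper's body presses on something with over 40 N, if the wrist force passes 120 N, or if a joint passes its speed limit or range.

### The arm

A 7-joint arm with a two-finger parallel gripper is mounted at the origin on a cart in front of the work surface, level with it; the furniture and walls round the work are solid. World frame = base frame: x ahead of the robot, y to its left, z up, the work surface at z = 0. Lengths are in m, angles in degrees, forces in N, time in s.
With the tool pointing down it reaches from about 0.35 to 0.9 m from the base axis. Payload 19.9 kg.
Tool frame: the origin (TCP) lies on the front face of the gripper's body, between the roots of the fingers; the fingertips stand 97 mm ahead of it and the grasp point (between the pads) lies 78 mm ahead of it; z points along the fingers, y is the direction in which the jaws open and shut (so a half turn about z gives the same grasp; the last joint's range is limited). The gripper opens to 94 mm and grips with 3 to 60 N. Pads are 16 mm wide; open, the fingers measure 119 mm over their backs; the gripper's body (75 mm by 177 mm) begins 78 mm behind the grasp point.
Start: joints at [74.456, 23.915, -0.59, 92.452, 0.269, 63.638, -3.037], TCP at [0.142, -0.609, 0.303] pointing down, gripper open.
Joint ranges: [-161.28, 161.28], [-22.2, 115.67], [-73.04, 71.86], [3.21, 147.25], [-68.34, 248.33], [10.77, 114.83], [-161.83, 161.83]. Speed limits (degrees/s): [108.29, 108.29, 136.94, 136.94, 172.46, 172.46, 172.46].

### API

Orientations are given as [roll, pitch, yaw] about the fixed x, y, z axes, in that order (R = Rz(yaw) Ry(pitch) Rx(roll)).
In Python, from plant import monitor, get_image, camera_model, order gives the robot as it stands.
- The arm moves only by the shell command python3 -m inch 'ROWS' [FORCE]. ROWS is JSON, a list of rows, each a list of 3 entries, a list of its own where there are three numbers: the shift along the tool's x, y, z in cm, then the turn, a rotation vector about the tool's x, y, z in degrees, then the closure, from 0 (fully open) to 1 (shut). A call has exactly 8 rows; each row is the pose to reach, as a shift and turn from the pose commanded when the call began, along the tool's axes at that moment; what a row does not reach only later rows make up. A row lasts 1/12 s, in which the tool goes at most 41.7 mm and 7.16 degrees, less where a joint would pass 70% of its speed; a pose out of reach is approached as far as the arm can. A call with a gripper value outside its range is refused whole. The fingers move at their own pace and stop on an object; FORCE is the grip in N (left out, the last holds). Time passes only in rows, so rows that repeat a pose let the fingers close, or fill a call up. It gives the time, the measured TCP pose, the force and the opening at its end, in the units of the state.
- monitor.state(): the state, without advancing time (a new reading comes with each control period).
- get_image(name): name is "side" or "top"; returns the picture (400x640x3 uint8, red, green, blue); there is no depth.
- camera_model(name): a dict with "fx", "fy", "cx", "cy" (pixels), "eye" and "rotation" of the camera in the world. Camera axes: x right, y up, looking along -z (the intrinsics and any distortion apply to the point x, -y, -z); pixel columns grow to the right and rows downward; lengths in m; the calibration is good to about 2 mm. A picture is of the moment at which its call begins. camera_model takes no time and is no camera call.
- order.job_done(): hands the job in, once; it reports no verdict.
The state is a dict: "t": time; "q": joint angles; "dq": joint speeds; "joint_torque": joint torques, N m; "tcp_pos": TCP position; "ee_rot": TCP orientation; "force": force on the tool from outside, world axes, zero at the start; "wrist_torque": the same for the moment, N m; "gripper_width": finger opening in m.
Only numpy, scipy, OpenCV 4.12 (cv2) and the standard library are available. Lean on these libraries where they do the work, as an engineer would, in place of code of your own. Each camera call takes 0.05 s, during which the arm holds its last target.

## Working session

There is one attempt and no reset: what is moved stays moved. The work goes in short steps, Python scripts to look and compute and a shell command to move; the robot and the scene stay as the last step left them, time stands still between calls to the robot, and variables do not carry over. Pictures are saved under pics/ and viewed, and the job is handed in when it is done.

```bash
ls -la; mkdir -p pics; python3 - <<'E'
from plant import monitor,get_image,camera_model
import cv2
s=monitor.state();print({k:s[k] for k in('t','tcp_pos','ee_rot','force','gripper_width')})
for n in('side','top'):
    im=get_image(n);cv2.imwrite(f'pics/{n}0.png',im[:,:,::-1]);print(n,camera_model(n))
E
```

```text
total 12
drwxr-xr-x  3 agent agent 4096 Dec  7 15:26 .
drwxr-xr-x 23 root  root  4096 Dec  7 15:26 ..
drwxr-xr-x  2 agent agent 4096 Dec  7 15:26 pics
{'t': 0.0, 'tcp_pos': array([ 0.14232259, -0.60831545,  0.30202318]), 'ee_rot': array([-1.79929998e+02,  3.81464746e-03,  1.31683842e+01]), 'force': array([-0.70151254,  0.11499789, -0.15571753]), 'gripper_width': 0.09410450928948962}
side {'fx': 493.56628063356936, 'fy': 493.56628063356936, 'cx': 326.9627575551701, 'cy': 200.33168098430104, 'eye': array([ 0.42079732, -0.75877602,  0.6360672 ]), 'rotation': array([54.98558804,  1.41205617, -9.41660468])}
top {'fx': 487.8793492856117, 'fy': 487.8793492856117, 'cx': 319.687112947895, 'cy': 203.9889227028791, 'eye': array([0.38782445, 0.06880335, 0.9044403 ]), 'rotation': array([ 11.71896989,  -0.26813659, -87.84426274])}
```

View pics/side0.png

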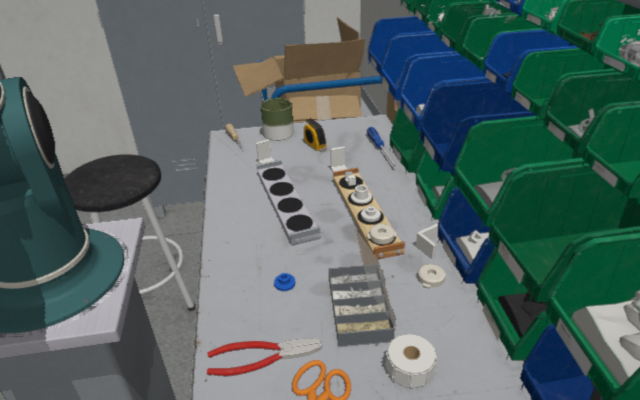

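View pics/top0.png

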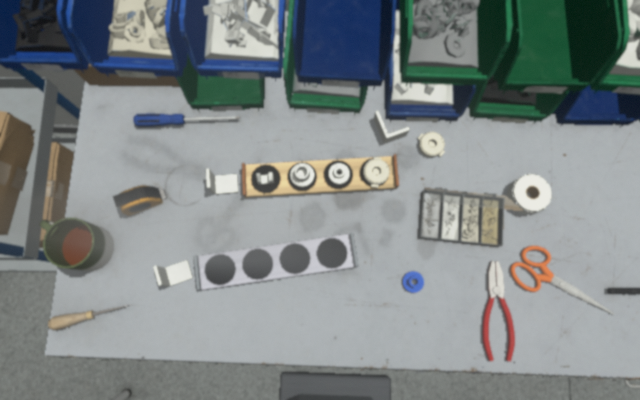

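The picking rack is the far one: top view (245–395, 175), with the slat clip, two flanged parts and the drum from left to right. The assembly rack is nearer, at (200–353, 262). I'll zoom in and measure.

```bash
cat > h.py <<'E'
import numpy as np,cv2
from scipy.spatial.transform import Rotation as Ro
from plant import camera_model
def cam(n):
    c=camera_model(n);R=Ro.from_euler('xyz',c['rotation'],degrees=True).as_matrix()
    return c,R
def ray(n,u,v,z):
    c,R=cam(n)
    d=R@np.array([(u-c['cx'])/c['fx'],-(v-c['cy'])/c['fy'],-1])
    e=np.array(c['eye']);return e+d*(z-e[2])/d[2]
def proj(n,p):
    c,R=cam(n);q=R.T@(np.array(p)-c['eye'])
    return np.array([c['cx']+c['fx']*q[0]/-q[2],c['cy']-c['fy']*q[1]/-q[2]])
E
python3 - <<'E'
from h import *
print(camera_model('top').keys())
t=cv2.imread('pics/top0.png');s=cv2.imread('pics/side0.png')
cv2.imwrite('pics/topz.png',cv2.resize(t[145:205,230:430],None,fx=4,fy=4,interpolation=2))
cv2.imwrite('pics/topz2.png',cv2.resize(t[225:300,190:370],None,fx=4,fy=4,interpolation=2))
cv2.imwrite('pics/sidez.png',cv2.resize(s[140:280,250:410],None,fx=4,fy=4,interpolation=2))
for uv in[(245,180),(395,172),(200,272),(353,252),(413,282)]:print(uv,ray('top',*uv,.02))
E
```

```text
dict_keys(['fx', 'fy', 'cx', 'cy', 'eye', 'rotation'])
(245, 180) [0.61169047 0.21278886 0.02      ]
(395, 172) [ 0.63809792 -0.06748507  0.02      ]
(200, 272) [0.43826172 0.28183504 0.02      ]
(353, 252) [0.4847183  0.00780293 0.02      ]
(413, 282) [ 0.43497736 -0.10104884  0.02      ]
```

View pics/topz.png

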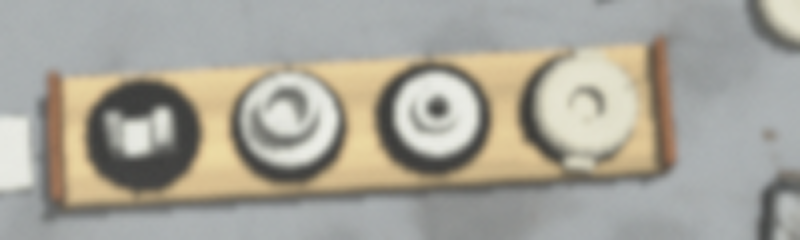

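View pics/topz2.png

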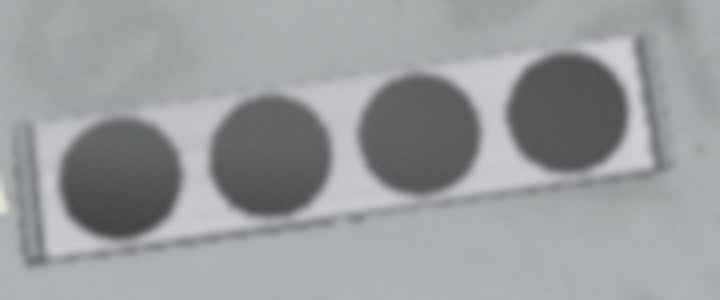

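View pics/sidez.png

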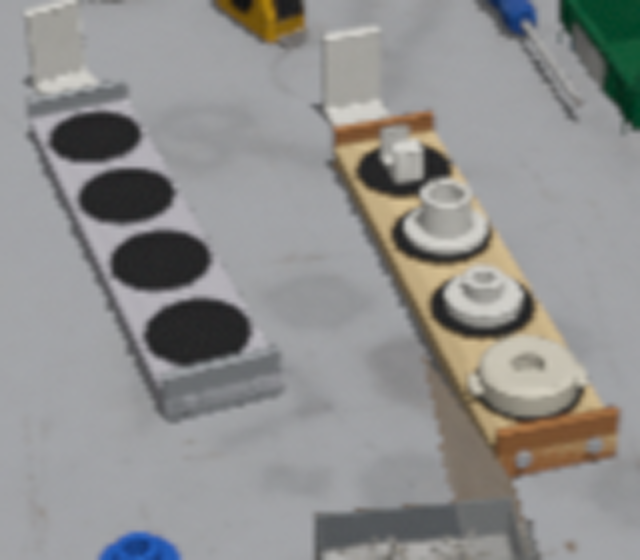

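Left to right the row is slat clip, end cap, chain wheel, chain drive. The tabs show that the drum's x axis runs across the row. Next I measure the pads and parts.

```bash
cat > meas.py <<'E'
from h import *
def blobs(n,im,mask,roi,amin):
    x0,y0,x1,y1=roi; m=np.zeros_like(mask);m[y0:y1,x0:x1]=mask[y0:y1,x0:x1]
    cs,_=cv2.findContours(m,cv2.RETR_EXTERNAL,cv2.CHAIN_APPROX_NONE)
    out=[]
    for c in cs:
        if cv2.contourArea(c)<amin: continue
        out.append((c,cv2.fitEllipse(c)))
    return out
def row(P):  # sorted by y desc, pads at 102,34,-34,-102
    P=np.array(sorted(P,key=lambda p:-p[1]));s=np.array([.102,.034,-.034,-.102])
    c=P.mean(0);d=(s[:,None]*(P-c)).sum(0)/(s**2).sum()
    return c,d,P
E
python3 - <<'E'
from meas import *
t=cv2.imread('pics/top0.png');s=cv2.imread('pics/side0.png')
for n,im,roi in(('top',t,(195,230,358,292)),('side',s,(255,160,322,245))):
    g=cv2.cvtColor(im,cv2.COLOR_BGR2GRAY);g4=cv2.resize(g,None,fx=4,fy=4,interpolation=cv2.INTER_CUBIC)
    m=((g4<(130 if n=='top' else 90))*255).astype(np.uint8)
    P=[]
    for c,e in blobs(n,im,m,[4*k for k in roi],500):
        u,v=[(k+.5)/4-.5 for k in e[0]]
        # ellipse size check on the plane
        q=np.array([ray(n,(a+.5)/4-.5,(b+.5)/4-.5,.021)[:2] for a,b in c[:,0]])
        (cx,cy),r=cv2.minEnclosingCircle(q.astype(np.float32)*1000)
        print(n,round(u,1),round(v,1),'area r',np.sqrt(cv2.contourArea(q.astype(np.float32)*1000)/np.pi),r)
        if r<40:P.append(ray(n,u,v,.021)[:2])
    if len(P)==4:
        c,d,P=row(P);print(n,'centre',c,'scale',np.linalg.norm(d),'yaw',np.degrees(np.arctan2(-d[0],d[1])));print(P)
E
```

```text
top 219.7 269.4 area r 26.728468082192588 27.379791259765625
top 257.2 263.8 area r 26.67960216474547 27.222644805908203
top 294.5 258.3 area r 26.549590143244604 27.03562355041504
top 331.5 252.8 area r 26.665142686512233 27.227306365966797
top 352.2 251.4 area r 6.041056620898646 29.646020889282227
side 298.9 222.5 area r 26.626730075907734 28.054256439208984
side 289.6 204.7 area r 26.632822101947625 27.667081832885742
side 281.1 188.5 area r 26.664768620553346 27.54425811767578
side 273.3 173.8 area r 26.565732243899713 27.595788955688477
side centre [0.46164234 0.14334791] scale 0.9964453731320599 yaw 10.566766378237784
[[0.4428589  0.24331055]
 [0.45560813 0.17664576]
 [0.46793309 0.10991044]
 [0.48016923 0.04352488]]
```

```bash
python3 - <<'E'
from meas import *
P=[ray('top',*q,.021)[:2] for q in((219.7,269.4),(257.2,263.8),(294.5,258.3),(331.5,252.8))]
c,d,P=row(P);print('top centre',c,'scale',np.linalg.norm(d),'yaw',np.degrees(np.arctan2(-d[0],d[1])));print(P)
t=cv2.imread('pics/top0.png');s=cv2.imread('pics/side0.png')
def up(im):return cv2.resize(im,None,fx=4,fy=4,interpolation=cv2.INTER_CUBIC)
T=up(t);S=up(s)
# dark pads on pick rack: hull of dark + enclosed part
for n,im,roi in(('top',T,(246,157,398,196)),('side',S,(330,170,402,252))):
    hsv=cv2.cvtColor(im,cv2.COLOR_BGR2HSV);g=cv2.cvtColor(im,cv2.COLOR_BGR2GRAY)
    white=((hsv[:,:,1]<(60))&(g>140)).astype(np.uint8)*255
    dark=((g<110)).astype(np.uint8)*255
    for nm,m,z in(('white',white,.029),('dark',dark,.021)):
        for c,e in blobs(n,im,m,[4*k for k in roi],400):
            q=np.array([ray(n,(a+.5)/4-.5,(b+.5)/4-.5,z)[:2] for a,b in c[:,0]])*1000
            h=cv2.convexHull(q.astype(np.float32));(cx,cy),r=cv2.minEnclosingCircle(h)
            print(n,nm,'px',np.round(np.array(e[0])/4,1),'circ',round(cx,1),round(cy,1),'r',round(r,1),'areaR',round(np.sqrt(cv2.contourArea(h)/np.pi),1))
E
```

```text
top centre [0.46294335 0.14666956] scale 0.9969447454788677 yaw 10.62035426566023
[[0.44417324 0.24665225]
 [0.45674233 0.17996835]
 [0.46918499 0.11327869]
 [0.48167285 0.04677894]]Traceback (most recent call last):
  File "<stdin>", line 14, in <module>
  File "h.py", line 8, in ray
    c,R=cam(n)
        ~~~^^^
  File "h.py", line 5, in cam
    c=camera_model(n);R=Ro.from_euler('xyz',c['rotation'],degrees=True).as_matrix()
ValueError: time passes only in moves, steps and waits
```

```bash
cat > h.py <<'E'
import numpy as np,cv2
from scipy.spatial.transform import Rotation as Ro
C={'side': {'fx': 493.56628063356936, 'fy': 493.56628063356936, 'cx': 326.9627575551701, 'cy': 200.33168098430104, 'eye': np.array([ 0.42079732, -0.75877602,  0.6360672 ]), 'rotation': np.array([54.98558804,  1.41205617, -9.41660468])},
'top': {'fx': 487.8793492856117, 'fy': 487.8793492856117, 'cx': 319.687112947895, 'cy': 203.9889227028791, 'eye': np.array([0.38782445, 0.06880335, 0.9044403 ]), 'rotation': np.array([ 11.71896989,  -0.26813659, -87.84426274])}}
RR={n:Ro.from_euler('xyz',C[n]['rotation'],degrees=True).as_matrix() for n in C}
def cam(n): return C[n],RR[n]
def ray(n,u,v,z):
    c,R=cam(n)
    d=R@np.array([(u-c['cx'])/c['fx'],-(v-c['cy'])/c['fy'],-1])
    e=np.array(c['eye']);return e+d*(z-e[2])/d[2]
def proj(n,p):
    c,R=cam(n);q=R.T@(np.array(p)-c['eye'])
    return np.array([c['cx']+c['fx']*q[0]/-q[2],c['cy']-c['fy']*q[1]/-q[2]])
E
python3 - <<'E'
from meas import *
t=cv2.imread('pics/top0.png');s=cv2.imread('pics/side0.png')
def up(im):return cv2.resize(im,None,fx=4,fy=4,interpolation=cv2.INTER_CUBIC)
T=up(t);S=up(s)
for n,im,roi in(('top',T,(246,157,398,196)),('side',S,(330,170,402,252))):
    hsv=cv2.cvtColor(im,cv2.COLOR_BGR2HSV);g=cv2.cvtColor(im,cv2.COLOR_BGR2GRAY)
    white=((hsv[:,:,1]<(60))&(g>140)).astype(np.uint8)*255
    dark=((g<110)).astype(np.uint8)*255
    for nm,m,z in(('white',white,.029),('dark',dark,.021)):
        for c,e in blobs(n,im,m,[4*k for k in roi],400):
            q=np.array([ray(n,(a+.5)/4-.5,(b+.5)/4-.5,z)[:2] for a,b in c[:,0]])*1000
            h=cv2.convexHull(q.astype(np.float32));(cx,cy),r=cv2.minEnclosingCircle(h)
            print(n,nm,'px',np.round(np.array(e[0])/4,1),'circ',round(cx,1),round(cy,1),'r',round(r,1),'areaR',round(np.sqrt(cv2.contourArea(h)/np.pi),1))
    cv2.imwrite(f'pics/m_{n}.png',cv2.resize((white//2+dark)[4*roi[1]:4*roi[3],4*roi[0]:4*roi[2]],None,fx=1,fy=1))
E
```

```text
top white px [360.2 193.3] circ 595.4 14.6 r 85.9 areaR 20.5
top white px [265.  177.7] circ 618.0 176.0 r 15.8 areaR 13.1
top white px [339.1 173.3] circ 629.7 38.5 r 20.5 areaR 20.1
top white px [328.  170.1] circ 644.9 78.8 r 134.8 areaR 64.3
top dark px [348.2 191.9] circ 597.3 21.0 r 37.8 areaR 8.5
top dark px [302.3 174.7] circ 621.7 107.6 r 26.5 areaR 21.6
top dark px [265.7 178.9] circ 615.6 175.0 r 26.9 areaR 26.3
top dark px [370.2 172.4] circ 633.8 -16.2 r 23.4 areaR 13.5
top dark px [338.1 174.8] circ 629.1 39.7 r 27.0 areaR 26.5
top dark px [394.8 175. ] circ 637.4 -65.2 r 30.4 areaR 10.6
side white px [371.  213.4] circ 628.6 37.1 r 26.2 areaR 22.2
side white px [350.6 178.1] circ 613.5 177.2 r 27.6 areaR 18.3
side white px [381.7 200.9] circ 664.0 72.3 r 137.5 areaR 87.0
side white px [340.7 220.2] circ 576.8 72.6 r 149.2 areaR 63.3
side dark px [370.5 216.4] circ 627.8 36.1 r 27.8 areaR 25.3
side dark px [360.6 198.1] circ 620.5 103.4 r 27.7 areaR 23.5
side dark px [373.1 300.4] circ 619.9 58.8 r 139.3 areaR 58.6
side dark px [350.3 182.4] circ 615.0 171.3 r 28.5 areaR 26.7
side dark px [339.5 173.4] circ 597.5 214.3 r 18.5 areaR 11.6
```

```bash
cat > parts.py <<'E'
from meas import *
pads={'top':[(615.4,174.8),(622.2,107.3),(628.9,39.7),(635.6,-28)]}
pads['side']=[(614.3,171.6),(621,104),(627.8,36.4),(634.4,-31.3)]
names=['clip','cap','wheel','drum'];zt=[.043,.029,.033,.036];rr=[26,25.5,25,33]
for n in('top','side'):
    im=cv2.imread(f'pics/{n}0.png');im=cv2.resize(im,None,fx=4,fy=4,interpolation=cv2.INTER_CUBIC)
    hsv=cv2.cvtColor(im,cv2.COLOR_BGR2HSV);g=cv2.cvtColor(im,cv2.COLOR_BGR2GRAY)
    for k,(nm,z,r) in enumerate(zip(names,zt,rr)):
        p=np.array(pads[n][k])/1000
        poly=np.array([(proj(n,[p[0]+r/1000*np.cos(a),p[1]+r/1000*np.sin(a),z])+.5)*4-.5 for a in np.linspace(0,6.28,60)])
        roi=np.zeros_like(g);cv2.fillPoly(roi,[np.round(poly).astype(int)],255)
        m=((g>(130 if n=='top' else 120))&(hsv[:,:,1]<(55 if nm=='drum' else 75))&(roi>0)).astype(np.uint8)*255
        m=cv2.morphologyEx(m,cv2.MORPH_OPEN,np.ones((3,3),np.uint8))
        cs,_=cv2.findContours(m,cv2.RETR_EXTERNAL,cv2.CHAIN_APPROX_NONE)
        c=max(cs,key=cv2.contourArea)
        if nm=='clip': c=np.vstack([x for x in cs if cv2.contourArea(x)>60])
        q=np.array([ray(n,(a+.5)/4-.5,(b+.5)/4-.5,z)[:2] for a,b in c[:,0]])*1000
        h=cv2.convexHull(q.astype(np.float32));(cx,cy),R=cv2.minEnclosingCircle(h)
        e=cv2.fitEllipse(h); mr=cv2.minAreaRect(h)
        print(n,nm,'circ',round(cx,1),round(cy,1),'r',round(R,1),'ell',np.round(e[0],1),np.round(e[1],1),'rect',np.round(mr[0],1),np.round(mr[1],1),round(mr[2],1))
        x,y,w,hh=cv2.boundingRect(c);o=im[y-30:y+hh+30,x-30:x+w+30].copy()
        cv2.drawContours(o,[c-[x-30,y-30]] if nm!='clip' else [a-[x-30,y-30] for a in cs],-1,(0,0,255),1)
        cv2.imwrite(f'pics/p_{n}_{nm}.png',cv2.resize(o,(200,200)))
top=np.vstack([np.hstack([cv2.imread(f'pics/p_{n}_{m}.png') for m in names]) for n in('top','side')])
cv2.imwrite('pics/parts.png',top)
E
python3 parts.py
```

```text
top clip circ 621.2 175.1 r 21.2 ell [621.4 174.5] [33.4 43.4] rect [621.1 175.3] [41.1 30. ] 12.2
top cap circ 625.1 107.1 r 24.0 ell [624.9 106.6] [46.1 47. ] rect [624.9 106.5] [46.1 45.9] 2.2
top wheel circ 628.5 38.5 r 20.7 ell [628.6  38.6] [40.3 41.2] rect [628.5  38.5] [40.7 39.3] 2.0
top drum circ 635.9 -28.1 r 33.1 ell [637.4 -29.1] [48.7 67.1] rect [635.8 -30.3] [65.5 47.6] 2.2
side clip circ 617.0 168.4 r 25.7 ell [618.7 167.4] [39.6 49.4] rect [619.1 165.5] [42.4 40.7] 0.0
side cap circ 621.1 104.2 r 26.1 ell [622.9 103.5] [46.6 52.2] rect [623.8 103.5] [50.9 45.5] 78.3
side wheel circ 627.5 35.3 r 24.3 ell [627.8  34.2] [41.2 49.3] rect [628.   35.5] [47.7 40.4] 78.6
side drum circ 634.6 -31.6 r 33.2 ell [636.9 -35.5] [54.8 67.6] rect [637.5 -35.7] [66.1 54.2] 34.8
```

View pics/parts.png

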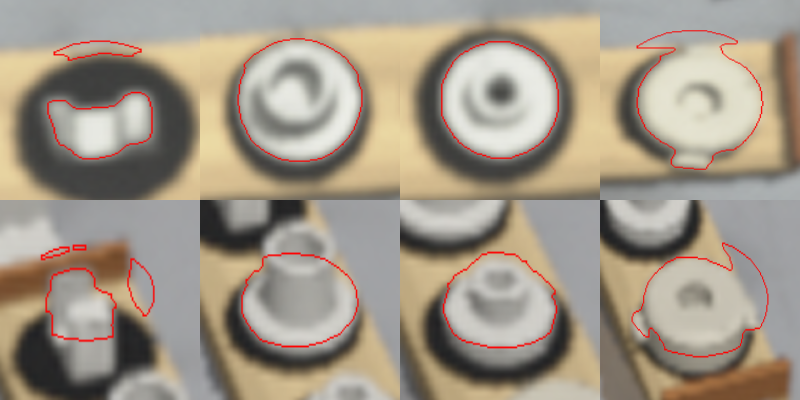

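```bash
python3 - <<'E'
from meas import *
import itertools
im=cv2.imread('pics/top0.png');im=cv2.resize(im,None,fx=4,fy=4,interpolation=cv2.INTER_CUBIC)
hsv=cv2.cvtColor(im,cv2.COLOR_BGR2HSV);g=cv2.cvtColor(im,cv2.COLOR_BGR2GRAY)
def w(c,z):return np.array([ray('top',(a+.5)/4-.5,(b+.5)/4-.5,z)[:2] for a,b in c.reshape(-1,2)])*1000
m=((g>130)&(hsv[:,:,1]<55)).astype(np.uint8)*255;r=np.zeros_like(m);r[156*4:190*4,358*4:394*4]=255
cv2.imwrite('pics/drum.png',cv2.resize(im[150*4:195*4,350*4:402*4],None,fx=3,fy=3))
cv2.imwrite('pics/clip.png',cv2.resize(im[164*4:192*4,248*4:284*4],None,fx=5,fy=5))
cs,_=cv2.findContours(m&r,cv2.RETR_EXTERNAL,cv2.CHAIN_APPROX_NONE);c=max(cs,key=cv2.contourArea)
q=w(c,.036);p=np.array([636,-30.])
for it in range(8):
    d=np.hypot(*(q-p).T);s=q[abs(d-24.3)<2.0]
    A=np.c_[2*s,np.ones(len(s))];x=np.linalg.lstsq(A,(s**2).sum(1),rcond=None)[0];p=x[:2]
print('drum',p,'R',np.sqrt(x[2]+p@p),len(s),len(q))
d=q-p;f=q[(np.hypot(*d.T)>26.5)&(d[:,0]<-15)];print('tab mean',f.mean(0) if len(f) else None,f.min(0),f.max(0))
m=(g>130).astype(np.uint8)*255;r[:]=0;r[171*4:186*4,256*4:276*4]=255
cs,_=cv2.findContours(m&r,cv2.RETR_EXTERNAL,cv2.CHAIN_APPROX_NONE);c=max(cs,key=cv2.contourArea)
for z in(.043,.021):
    q=w(c,z).astype(np.float32);print('clip',z,cv2.minAreaRect(q),q.min(0),q.max(0))
E
```

```text
drum [634.6372515  -30.38252566] R 24.230193428774157 241 543
tab mean [604.66345748 -27.2835295 ] [602.17623256 -36.05913203] [609.27947743 -19.58142246]
clip 0.043 ((611.5595703125, 173.5785369873047), (21.927701950073242, 30.122207641601562), 8.534177780151367) [600.25464 158.9341 ] [623.9386  189.61823]
clip 0.021 ((617.2734375, 176.25437927246094), (22.4876766204834, 30.891490936279297), 8.534153938293457) [605.6798  161.23592] [629.9686  192.70367]
```

View pics/drum.png

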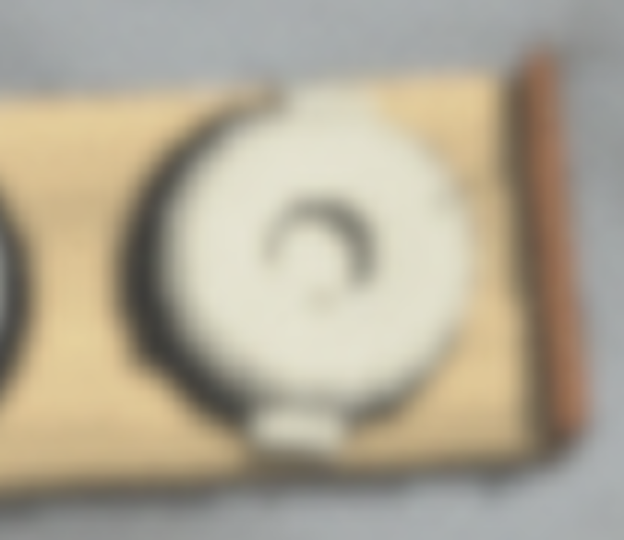

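View pics/clip.png

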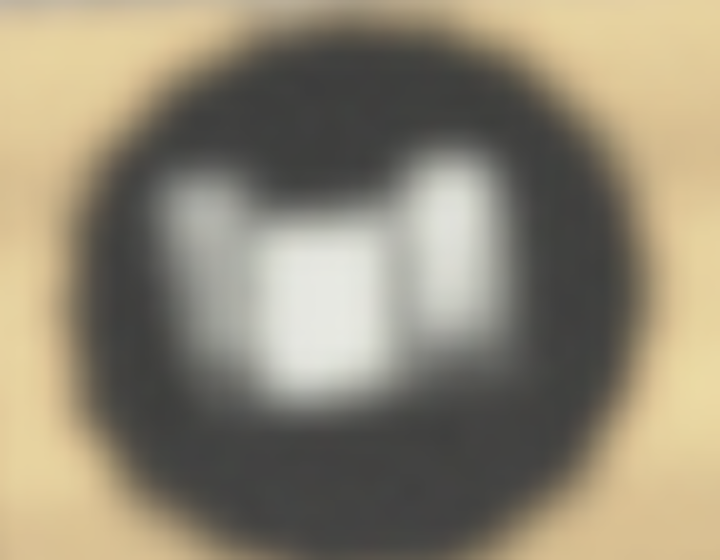

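```bash
python3 - <<'E'
from h import *
a=ray('top',248+205/20-.4,164+268/20-.4,.043);b=ray('top',248+452/20-.4,164+243/20-.4,.043)
print(a,b,'centre',(a+b)/2,'sep',np.linalg.norm(a-b)*1000,'yaw',np.degrees(np.arctan2(-(a-b)[0],(a-b)[1])))
a=ray('top',248+165/20-.4,164+268/20-.4,.043);b=ray('top',248+495/20-.4,164+243/20-.4,.043);print('outer width',np.linalg.norm(a-b)*1000)
# card heights: side view base & top of card at pick rack
for n,uv in(('side',(337,168)),('side',(333,148)),('side',(263,162)),('side',(258,143))):print(uv,ray(n,*uv,0.0))
E
```

```text
[0.61241028 0.18603974 0.043     ] [0.6156372  0.16368925 0.043     ] centre [0.61402374 0.17486449 0.043     ] sep 22.582244389865977 yaw 8.215474130093018
outer width 30.115734305505
(337, 168) [0.60112912 0.27244942 0.        ]
(333, 148) [0.60906978 0.3746193  0.        ]
(263, 162) [0.42215225 0.33957959 0.        ]
(258, 143) [0.41473084 0.4442523  0.        ]
```

```bash
python3 - <<'E'
from h import *
t=cv2.imread('pics/top0.png');s=cv2.imread('pics/side0.png')
cv2.imwrite('pics/tb.png',cv2.resize(t[0:160,170:480],None,fx=2.5,fy=2.5,interpolation=2))
cv2.imwrite('pics/sb.png',cv2.resize(s[80:300,360:560],None,fx=2.7,fy=2.7,interpolation=2))
for v in(105,115,122):
  for z in(0,.1,.2):print(v,z,ray('top',400,v,z)[:2])
E
```

```text
105 0 [ 0.78143445 -0.07959832]
105 0.1 [ 0.73791471 -0.0631902 ]
105 0.2 [ 0.69439498 -0.04678208]
115 0 [ 0.76042485 -0.07968606]
115 0.1 [ 0.71922806 -0.06326824]
115 0.2 [ 0.67803127 -0.04685041]
122 0 [ 0.74582837 -0.07974702]
122 0.1 [ 0.70624544 -0.06332245]
122 0.2 [ 0.66666252 -0.04689789]
```

View pics/tb.png

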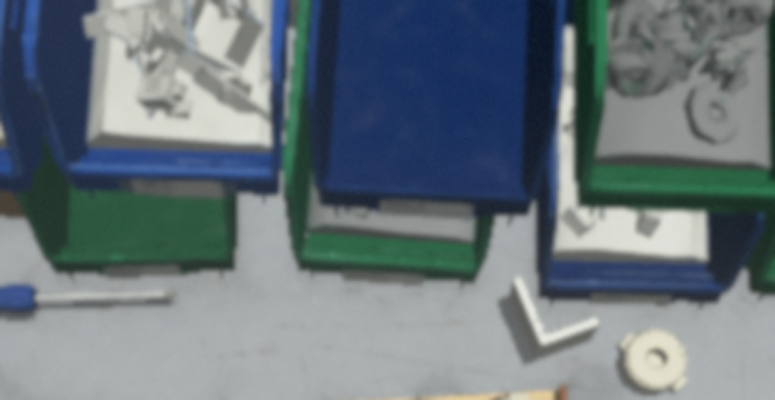

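View pics/sb.png

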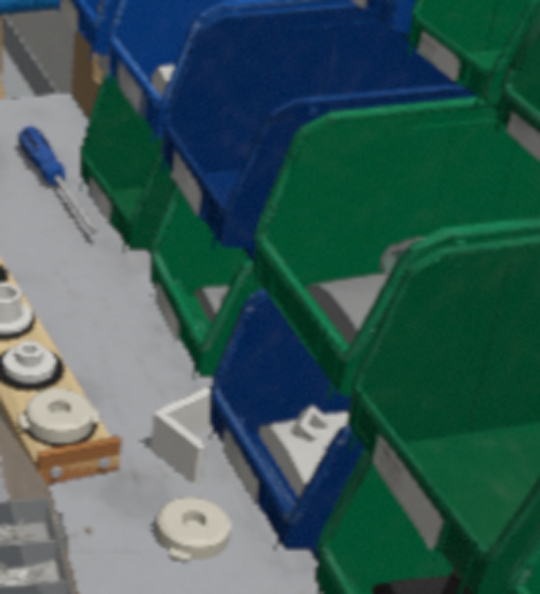

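```bash
python3 - <<'E'
from h import *
def tri(a,b):
    out=[]
    for n,p in(('top',a),('side',b)):
        o=C[n]['eye'];d=ray(n,*p,0)-o;out.append((o,d/np.linalg.norm(d)))
    (o1,d1),(o2,d2)=out
    A=np.c_[d1,-d2];x=np.linalg.lstsq(A,o2-o1,rcond=None)[0];p,q=o1+x[0]*d1,o2+x[1]*d2
    return (p+q)/2,np.linalg.norm(p-q)
print('green upper',tri((401,80),(487.8,224.4)))
print('blue upper',tri((380.5,83),(450.7,170.7)))
print('low green right',tri((360,111),(435,217)))
print('low blue right',tri((457,119),(471,281)))
# L bracket tip
print('bracket corner',tri((388,137),(433,255)))
E
```

```text
green upper (array([ 0.82034263, -0.07500462,  0.05030495]), np.float64(0.01872147137167186))
blue upper (array([ 0.75942063, -0.02325675,  0.14849908]), np.float64(0.008562743430642882))
low green right (array([0.75488666, 0.0012212 , 0.02579177]), np.float64(4.013463870249786e-05))
low blue right (array([ 0.75024613, -0.18559227,  0.02425216]), np.float64(0.006761077960332741))
bracket corner (array([ 0.72796966, -0.06028528, -0.02162456]), np.float64(0.011790833759444872))
```

```bash
cat > go.py <<'E'
import sys,numpy as np
from scipy.spatial.transform import Rotation as Ro
from plant import monitor
s=monitor.state();R=Ro.from_euler('xyz',s['ee_rot'],degrees=True)
x,y,z,yaw=map(float,sys.argv[1:5])   # mm, deg
d=R.inv().apply(np.array([x,y,z])/1000-s['tcp_pos'])*100
T=Ro.from_euler('xyz',[180,0,yaw],degrees=True)
print('t',round(s['t'],2),'pos',np.round(s['tcp_pos']*1000,1),'rpy',np.round(s['ee_rot'],2),'w',round(s['gripper_width']*1000,1),'F',np.round(s['force'],1))
print('shift cm',np.round(d,2),'turn',np.round((R.inv()*T).as_rotvec(degrees=True),2))
E
python3 go.py 614 174 230 8.2
```

```text
t 0.1 pos [ 142.3 -608.3  302.1] rpy [-179.94    0.     13.17] w 93.9 F [-0.   0.1  0.1]
shift cm [ 63.75 -65.42   7.27] turn [-0.06  0.01  4.97]
```

```bash
python3 -m inch '[[[63.7,-65.4,0],[0,0,5],0.6],[[63.7,-65.4,0],[0,0,5],0.6],[[63.7,-65.4,0],[0,0,5],0.6],[[63.7,-65.4,0],[0,0,5],0.6],[[63.7,-65.4,0],[0,0,5],0.6],[[63.7,-65.4,0],[0,0,5],0.6],[[63.7,-65.4,0],[0,0,5],0.6],[[63.7,-65.4,0],[0,0,5],0.6]]' 15; python3 go.py 614 174 230 8.2
```

```text
t: 0.77
tcp_pos: [0.3149, -0.3211, 0.3026]
ee_rot: [180.0, 0.0, 8.2]
force: [2.1, -1.1, -0.4]
gripper_width: 0.0437
t 0.77 pos [ 314.9 -321.1  302.6] rpy [1.7999e+02 1.0000e-02 8.1600e+00] w 43.7 F [ 2.1 -1.1 -0.4]
shift cm [ 36.64 -44.76   7.25] turn [ 0.01  0.01 -0.04]
```

```bash
python3 -m inch '[[[36.6,-44.7,0],[0,0,0],0.6],[[36.6,-44.7,0],[0,0,0],0.6],[[36.6,-44.7,0],[0,0,0],0.6],[[36.6,-44.7,0],[0,0,0],0.6],[[36.6,-44.7,0],[0,0,0],0.6],[[36.6,-44.7,0],[0,0,0],0.6],[[36.6,-44.7,0],[0,0,0],0.6],[[36.6,-44.7,0],[0,0,0],0.6]]'; python3 go.py 614 174 200 8.2
```

```text
t: 1.43
tcp_pos: [0.4873, -0.0358, 0.3027]
ee_rot: [180.0, -0.0, 8.2]
force: [1.2, -0.7, 0.9]
gripper_width: 0.0377
t 1.43 pos [487.3 -35.8 302.7] rpy [ 1.80e+02 -1.00e-02  8.15e+00] w 37.7 F [ 1.2 -0.7  0.9]
shift cm [ 15.51 -18.98  10.27] turn [ 0.   -0.01 -0.05]
```

```bash
python3 -m inch '[[[15.5,-19,8],[0,0,0],0.6],[[15.5,-19,8],[0,0,0],0.6],[[15.5,-19,8],[0,0,0],0.6],[[15.5,-19,8],[0,0,0],0.6],[[15.5,-19,8],[0,0,0],0.6],[[15.5,-19,8],[0,0,0],0.6],[[15.5,-19,8],[0,0,0],0.6],[[15.5,-19,8],[0,0,0],0.6]]'; python3 go.py 614 174 200 8.2;python3 - <<'E'
from plant import get_image
from h import *
from plant import monitor
for n in('side','top'):cv2.imwrite(f'pics/{n}1.png',get_image(n)[:,:,::-1])
s=monitor.state();p=s['tcp_pos'];print(p)
for n in('side','top'):
    im=cv2.imread(f'pics/{n}1.png');q=proj(n,p+[0,0,-.097]);print(n,q)
    a,b=int(q[0]),int(q[1]);a=max(60,a);b=max(50,b)
    cv2.imwrite(f'pics/z_{n}1.png',cv2.resize(im[b-50:b+50,a-60:a+60],None,fx=5,fy=5,interpolation=2))
E
```

```text
t: 2.1
tcp_pos: [0.613, 0.1752, 0.2207]
ee_rot: [-179.9, 0.1, 8.4]
force: [-0.1, -0.6, 0.4]
gripper_width: 0.0375
t 2.1 pos [613.  175.2 220.7] rpy [-1.7992e+02  1.5000e-01  8.3700e+00] w 37.5 F [-0.1 -0.6  0.4]
shift cm [0.09 0.14 2.07] turn [-0.08  0.15  0.17]
[0.61298531 0.17183885 0.22229521]
side [349.98436499 141.58456474]
top [260.49980224 164.21757032]
```

View pics/z_side1.png

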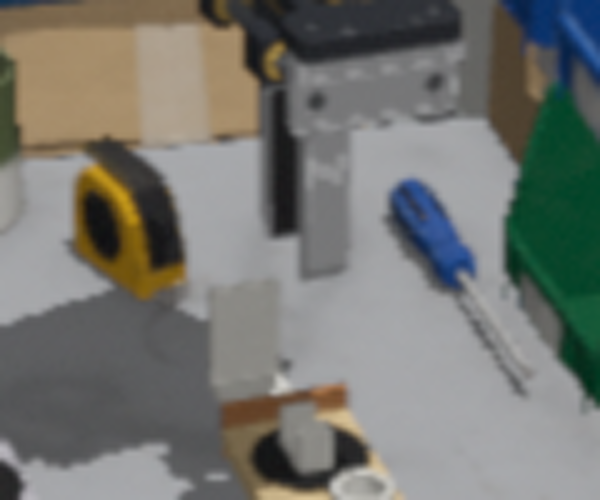

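View pics/z_top1.png

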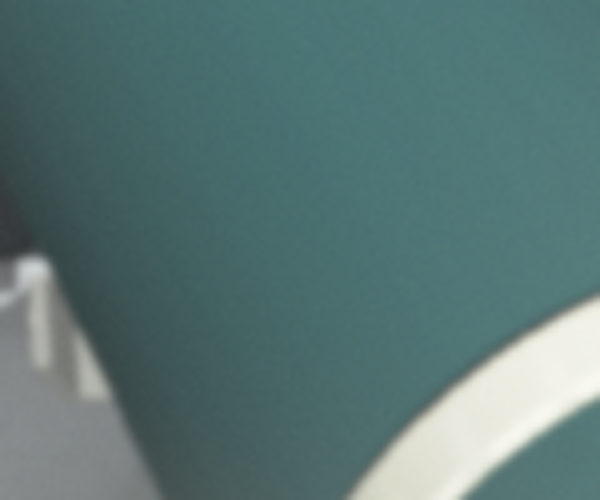

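```bash
python3 -m inch '[[[0,0,4],[0,0,0],0.6],[[0,0,4],[0,0,0],0.6],[[0,0,4],[0,0,0],0.6],[[0,0,4],[0,0,0],0.6],[[0,0,4],[0,0,0],0.6],[[0,0,4],[0,0,0],0.6],[[0,0,4],[0,0,0],0.6],[[0,0,4],[0,0,0],0.6]]'; python3 go.py 614 174 200 8.2;python3 - <<'E'
from plant import get_image
from h import *
from plant import monitor
for n in('side',):cv2.imwrite(f'pics/{n}2.png',get_image(n)[:,:,::-1])
s=monitor.state();p=s['tcp_pos'];print(p)
yaw=np.radians(s['ee_rot'][2]);j=np.array([np.sin(yaw),-np.cos(yaw),0]);f=np.array([np.cos(yaw),np.sin(yaw),0])
W=s['gripper_width']/2
im=cv2.imread('pics/side2.png');big=cv2.resize(im[100:200,290:410],None,fx=6,fy=6,interpolation=2)
for o in(W,W+.0125):
  for k in(-.008,.008):
    for sg in(1,-1):
      q=proj('side',p+sg*j*o+f*k+[0,0,-.097]);print(np.round(q,1))
      cv2.circle(big,(int((q[0]-290+.5)*6),int((q[1]-100+.5)*6)),2,(0,0,255) if sg==1 else (255,0,0),-1)
cv2.imwrite('pics/z_side2.png',big)
E
```

```text
t: 2.87
tcp_pos: [0.6135, 0.1723, 0.1834]
ee_rot: [-180.0, -0.1, 8.2]
force: [-0.4, -0.2, 0.5]
gripper_width: 0.0379
t 2.87 pos [613.5 172.3 183.4] rpy [-1.80e+02 -5.00e-02  8.16e+00] w 37.9 F [-0.4 -0.2  0.5]
shift cm [ 0.08 -0.16 -1.66] turn [-0.   -0.05 -0.04]
[0.61337663 0.17233338 0.18312564]
[349.5 161.9]
[343.9 153.8]
[356.4 160.6]
[350.6 152.6]
[351.5 164.6]
[342.  151.2]
[358.4 163.3]
[348.7 150. ]
```

View pics/z_side2.png

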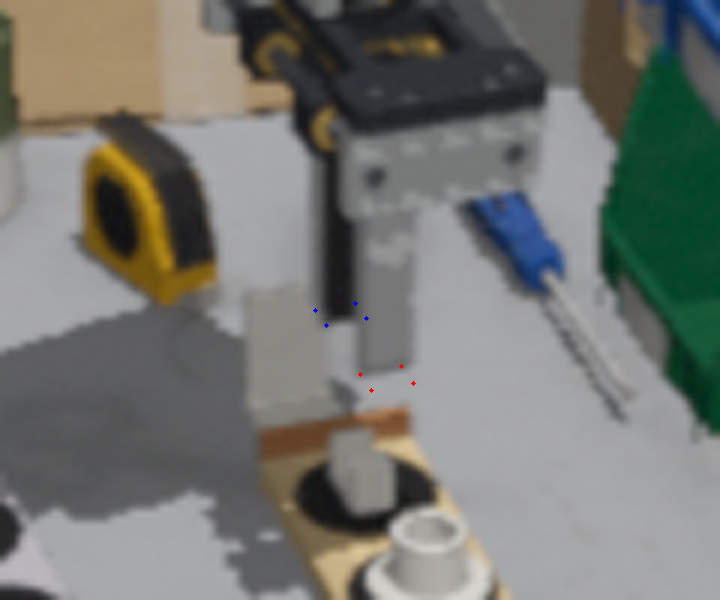

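Predicted and observed finger positions in the side view agree to about a pixel (inner tip of the far finger near (343.7, 153.7)), so the frames are consistent. I'm descending on the clip.

```bash
python3 -m inch '[[[0,-0.1,3],[0,0,0],0.6],[[0,-0.1,4],[0,0,0],0.6],[[0,-0.1,5],[0,0,0],0.6],[[0,-0.1,5.7],[0,0,0],0.6],[[0,-0.1,6.1],[0,0,0],0.6],[[0,-0.1,6.1],[0,0,0],0.6],[[0,-0.1,6.1],[0,0,0],0.6],[[0,-0.1,6.1],[0,0,0],0.6]]'; python3 go.py 613.4 173.2 121.5 8.2
```

```text
t: 3.58
tcp_pos: [0.6134, 0.1734, 0.1223]
ee_rot: [-180.0, -0.0, 8.2]
force: [-0.8, 0.1, 0.4]
gripper_width: 0.0375
t 3.58 pos [613.4 173.4 122.3] rpy [-1.7999e+02 -5.0000e-02  8.1600e+00] w 37.5 F [-0.8  0.1  0.4]
shift cm [-0.    0.02  0.08] turn [-0.01 -0.05 -0.04]
```

```bash
python3 -m inch '[[[0,0,0],[0,0,0],0.75],[[0,0,0],[0,0,0],0.8],[[0,0,0],[0,0,0],0.85],[[0,0,0],[0,0,0],0.85],[[0,0,0],[0,0,0],0.85],[[0,0,0],[0,0,0],0.85],[[0,0,0],[0,0,0],0.85],[[0,0,0],[0,0,0],0.85]]' 15; python3 go.py 613.4 173.2 121.5 8.2;python3 - <<'E'
from plant import get_image
from h import *
im=get_image('side')[:,:,::-1];cv2.imwrite('pics/s3.png',cv2.resize(im[130:230,290:410],None,fx=5,fy=5,interpolation=2))
E
```

```text
t: 4.25
tcp_pos: [0.6134, 0.1733, 0.1221]
ee_rot: [-180.0, -0.0, 8.2]
force: [0.0, -0.3, 6.0]
gripper_width: 0.0285
t 4.25 pos [613.4 173.3 122.1] rpy [-1.80e+02 -4.00e-02  8.16e+00] w 28.5 F [ 0.  -0.3  6. ]
shift cm [0.   0.01 0.06] turn [-0.   -0.04 -0.04]
```

View pics/s3.png

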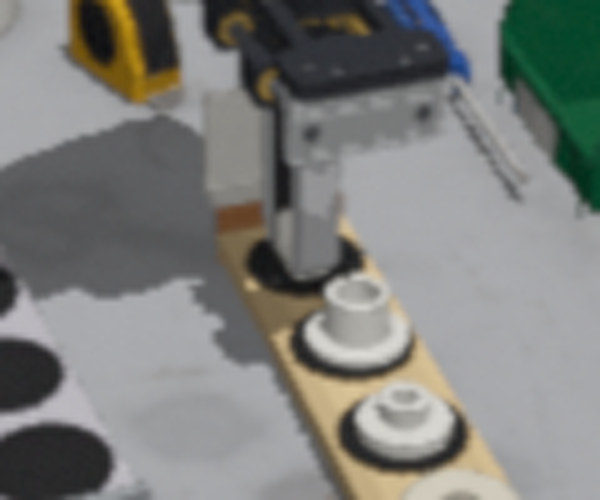

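```bash
python3 -m inch '[[[0,0,-1],[0,0,0],0.85],[[0,0,-3],[0,0,0],0.85],[[0,0,-5],[0,0,0],0.85],[[0,0,-7],[0,0,0],0.85],[[0,0,-7],[0,0,0],0.85],[[0,0,-7],[0,0,0],0.85],[[0,0,-7],[0,0,0],0.85],[[0,0,-7],[0,0,0],0.85]]' ; python3 go.py 481 45.1 192 8.2
```

```text
t: 4.97
tcp_pos: [0.6128, 0.1731, 0.1909]
ee_rot: [180.0, 0.1, 8.2]
force: [-0.0, -0.0, -1.2]
gripper_width: 0.0288
t 4.97 pos [612.8 173.1 190.9] rpy [1.7999e+02 7.0000e-02 8.1600e+00] w 28.8 F [-0.  -0.  -1.2]
shift cm [-14.86  10.8   -0.09] turn [ 0.01  0.07 -0.04]
```

```bash
python3 -m inch '[[[-2,1.5,0],[0,0,0],0.85],[[-5,3.7,0],[0,0,0],0.85],[[-8,5.8,0],[0,0,0],0.85],[[-11,8,0],[0,0,0],0.85],[[-13.5,9.9,0],[0,0,0],0.85],[[-14.9,10.8,0],[0,0,0],0.85],[[-14.9,10.8,0],[0,0,0],0.85],[[-14.9,10.8,0],[0,0,0],0.85]]' ; python3 go.py 481 45.1 122.5 8.2
```

```text
t: 5.63
tcp_pos: [0.4806, 0.0446, 0.1915]
ee_rot: [180.0, 0.0, 8.1]
force: [-0.1, 0.2, -0.1]
gripper_width: 0.0287
t 5.63 pos [480.6  44.6 191.5] rpy [1.7999e+02 3.0000e-02 8.1000e+00] w 28.7 F [-0.1  0.2 -0.1]
shift cm [ 0.05 -0.04  6.9 ] turn [ 0.01  0.03 -0.1 ]
```

```bash
python3 -m inch '[[[0,0,2],[0,0,0],0.85],[[0,0,4],[0,0,0],0.85],[[0,0,5.5],[0,0,0],0.85],[[0,0,6.3],[0,0,0],0.85],[[0,0,6.7],[0,0,0],0.85],[[0,0,6.9],[0,0,0],0.85],[[0,0,6.9],[0,0,0],0.85],[[0,0,6.9],[0,0,0],0.85]]' ; python3 go.py 481 45.1 122.1 8.2;python3 - <<'E'
from plant import get_image
from h import *
for n in('side','top'):
  im=get_image(n)[:,:,::-1];cv2.imwrite(f'pics/{n}4.png',im)
im=cv2.imread('pics/side4.png');cv2.imwrite('pics/s4.png',cv2.resize(im[160:260,240:360],None,fx=5,fy=5,interpolation=2))
E
```

```text
t: 6.3
tcp_pos: [0.4814, 0.0455, 0.1232]
ee_rot: [-180.0, -0.0, 8.2]
force: [-0.0, -0.4, 0.5]
gripper_width: 0.029
t 6.3 pos [481.4  45.5 123.2] rpy [-1.80e+02 -4.00e-02  8.18e+00] w 29.0 F [-0.  -0.4  0.5]
shift cm [-0.04  0.03  0.11] turn [-0.   -0.04 -0.02]
```

View pics/s4.png

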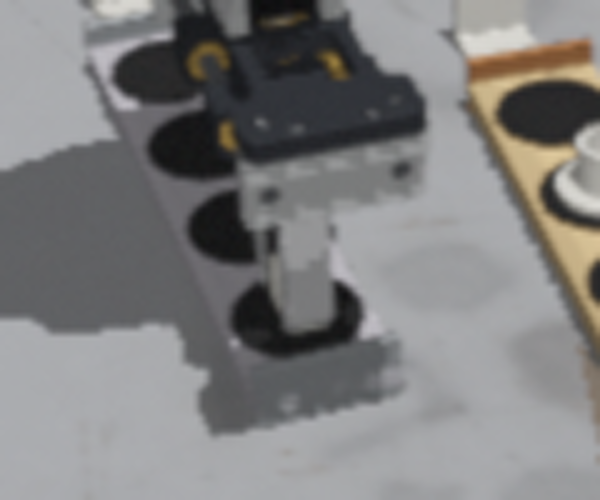

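View pics/top4.png

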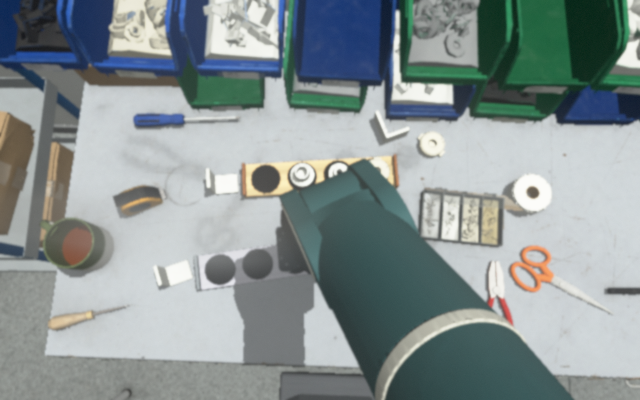

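The side view shows the clip held over the rightmost pad, fingertips at about (301, 225). I'm lowering 1 mm and opening a little.

```bash
python3 -m inch '[[[0,0,0.1],[0,0,0],0.85],[[0,0,0.1],[0,0,0],0.85],[[0,0,0.1],[0,0,0],0.85],[[0,0,0.1],[0,0,0],0.67],[[0,0,0.1],[0,0,0],0.65],[[0,0,0.1],[0,0,0],0.62],[[0,0,0.1],[0,0,0],0.58],[[0,0,0.1],[0,0,0],0.57]]' ; python3 go.py 623.3 105.3 192 8.2
```

```text
t: 7.07
tcp_pos: [0.4809, 0.0452, 0.1216]
ee_rot: [-180.0, 0.0, 8.2]
force: [-0.8, -0.8, -0.2]
gripper_width: 0.0401
t 7.07 pos [480.9  45.2 121.6] rpy [-1.7999e+02  1.0000e-02  8.1700e+00] w 40.1 F [-0.8 -0.8 -0.2]
shift cm [14.94 -3.93 -7.04] turn [-0.01  0.01 -0.03]
```

```bash
python3 -m inch '[[[0,0,-2],[0,0,0],0.57],[[0,0,-5],[0,0,0],0.57],[[0,0,-7],[0,0,0],0.57],[[3,-0.8,-7],[0,0,0],0.57],[[6.5,-1.7,-7],[0,0,0],0.57],[[10.5,-2.7,-7],[0,0,0],0.57],[[13.5,-3.5,-7],[0,0,0],0.55],[[15,-3.9,-7],[0,0,0],0.55]]' ; python3 go.py 624.2 105 192 8.2;python3 - <<'E'
from plant import get_image
from h import *
for n in('side','top'):
  im=get_image(n)[:,:,::-1];cv2.imwrite(f'pics/{n}5.png',im)
im=cv2.imread('pics/side5.png');a=cv2.resize(im[160:260,240:360],None,fx=4,fy=4,interpolation=2)
im=cv2.imread('pics/top5.png');b=cv2.resize(im[225:300,190:380],None,fx=4,fy=4,interpolation=2)
cv2.imwrite('pics/s5.png',a);cv2.imwrite('pics/t5.png',b)
E
```

```text
t: 7.73
tcp_pos: [0.6265, 0.1067, 0.1914]
ee_rot: [-179.9, -0.0, 8.2]
force: [0.1, 0.2, -0.2]
gripper_width: 0.0427
t 7.73 pos [626.5 106.7 191.4] rpy [-1.7995e+02 -5.0000e-02  8.1900e+00] w 42.7 F [ 0.1  0.2 -0.2]
shift cm [-0.25  0.14 -0.06] turn [-0.05 -0.05 -0.01]
```

View pics/s5.png

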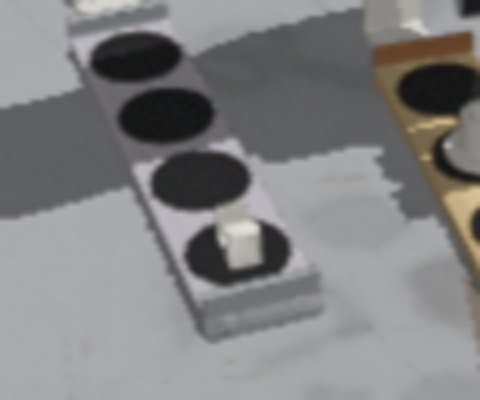

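View pics/t5.png

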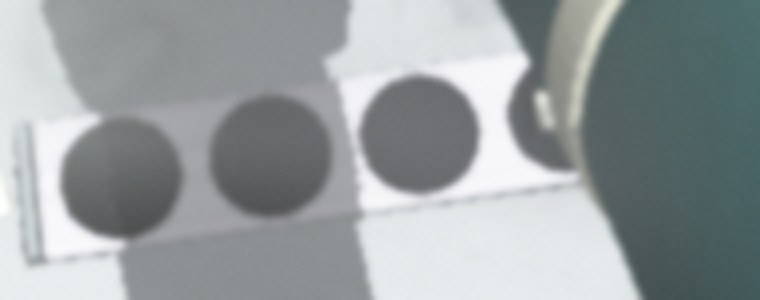

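The clip stands upright on the rightmost assembly pad, clip at about (300, 221) in the side view against pad centre (299, 222). Next is the end cap, gripped by its stem.

```bash
python3 -m inch '[[[0,0,1],[0,0,0],0.55],[[0,0,2.5],[0,0,0],0.55],[[0,0,3],[0,0,0],0.55],[[0,0,3],[0,0,0],0.55],[[0,0,3],[0,0,0],0.55],[[0,0,3],[0,0,0],0.55],[[0,0,3],[0,0,0],0.55],[[0,0,3],[0,0,0],0.55]]' ; python3 go.py 624.2 105 132.5 8.2
```

```text
t: 8.5
tcp_pos: [0.6241, 0.1051, 0.1622]
ee_rot: [180.0, -0.0, 8.2]
force: [0.5, 0.1, 0.2]
gripper_width: 0.0421
t 8.5 pos [624.1 105.1 162.2] rpy [ 1.80e+02 -4.00e-02  8.16e+00] w 42.1 F [0.5 0.1 0.2]
shift cm [0.01 0.01 2.97] turn [ 0.   -0.04 -0.04]
```

```bash
python3 -m inch '[[[0,0,1],[0,0,0],0.55],[[0,0,2],[0,0,0],0.55],[[0,0,2.7],[0,0,0],0.55],[[0,0,3],[0,0,0],0.55],[[0,0,3],[0,0,0],0.75],[[0,0,3],[0,0,0],0.8],[[0,0,3],[0,0,0],0.85],[[0,0,3],[0,0,0],0.85]]' 15 ; python3 go.py 624.2 105 132.5 8.2
```

```text
t: 9.17
tcp_pos: [0.6241, 0.1052, 0.132]
ee_rot: [-180.0, -0.0, 8.2]
force: [-0.6, -0.2, -0.3]
gripper_width: 0.0269
t 9.17 pos [624.1 105.2 132. ] rpy [-1.7999e+02 -3.0000e-02  8.1700e+00] w 26.9 F [-0.6 -0.2 -0.3]
shift cm [ 0.01  0.02 -0.05] turn [-0.01 -0.03 -0.03]
```

```bash
python3 -m inch '[[[0,0,0],[0,0,0],0.85],[[0,0,0],[0,0,0],0.85],[[0,0,-1],[0,0,0],0.85],[[0,0,-3],[0,0,0],0.85],[[0,0,-5],[0,0,0],0.85],[[0,0,-6],[0,0,0],0.85],[[0,0,-6],[0,0,0],0.85],[[0,0,-6],[0,0,0],0.85]]' 15 ; python3 go.py 468.5 111.6 192.5 8.2;python3 - <<'E'
from plant import get_image
from h import *
im=get_image('side')[:,:,::-1];cv2.imwrite('pics/s6.png',cv2.resize(im[130:230,290:410],None,fx=5,fy=5,interpolation=2))
E
```

```text
t: 9.83
tcp_pos: [0.624, 0.105, 0.192]
ee_rot: [180.0, -0.1, 8.2]
force: [0.4, -0.6, -1.2]
gripper_width: 0.0265
t 9.83 pos [624. 105. 192.] rpy [ 1.7999e+02 -5.0000e-02  8.1600e+00] w 26.5 F [ 0.4 -0.6 -1.2]
shift cm [-15.3   -2.86  -0.07] turn [ 0.01 -0.05 -0.04]
```

View pics/s6.png

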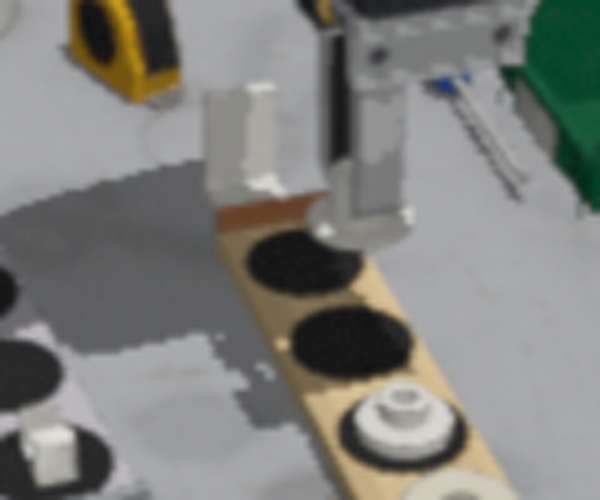

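```bash
python3 -m inch '[[[-3,-0.6,0],[0,0,0],0.85],[[-6,-1.2,0],[0,0,0],0.85],[[-9,-1.8,0],[0,0,0],0.85],[[-12,-2.3,0],[0,0,0],0.85],[[-14.3,-2.7,0],[0,0,0],0.85],[[-15.3,-2.9,0],[0,0,0],0.85],[[-15.3,-2.9,0],[0,0,0],0.85],[[-15.3,-2.9,0],[0,0,0],0.85]]' ; python3 go.py 468.5 111.6 133 8.2
```

```text
t: 10.55
tcp_pos: [0.4689, 0.112, 0.1915]
ee_rot: [-180.0, -0.0, 8.2]
force: [0.2, -0.5, -0.3]
gripper_width: 0.0265
t 10.55 pos [468.9 112.  191.5] rpy [-180.     -0.      8.16] w 26.5 F [ 0.2 -0.5 -0.3]
shift cm [-0.05  0.03  5.85] turn [-0.   -0.   -0.04]
```

```bash
python3 -m inch '[[[0,0,2],[0,0,0],0.85],[[0,0,4],[0,0,0],0.85],[[0,0,5],[0,0,0],0.85],[[0,0,5.5],[0,0,0],0.85],[[0,0,5.7],[0,0,0],0.85],[[0,0,5.9],[0,0,0],0.85],[[0,0,5.9],[0,0,0],0.85],[[0,0,5.9],[0,0,0],0.85]]' ; python3 go.py 468.5 111.6 132 8.2
```

```text
t: 11.22
tcp_pos: [0.4687, 0.1122, 0.1332]
ee_rot: [-180.0, -0.0, 8.2]
force: [0.9, -1.0, -0.9]
gripper_width: 0.0265
t 11.22 pos [468.7 112.2 133.2] rpy [-1.80e+02 -5.00e-02  8.16e+00] w 26.5 F [ 0.9 -1.  -0.9]
shift cm [-0.03  0.06  0.12] turn [-0.   -0.05 -0.04]
```

```bash
python3 -m inch '[[[0,0,0.1],[0,0,0],0.85],[[0,0,0.1],[0,0,0],0.85],[[0,0,0.1],[0,0,0],0.85],[[0,0,0.1],[0,0,0],0.69],[[0,0,0.1],[0,0,0],0.66],[[0,0,0.1],[0,0,0],0.62],[[0,0,0.1],[0,0,0],0.58],[[0,0,0.1],[0,0,0],0.55]]' ; python3 go.py 628 37 192 8.2
```

```text
t: 11.88
tcp_pos: [0.4684, 0.1122, 0.1317]
ee_rot: [-180.0, -0.0, 8.2]
force: [-0.4, 1.3, 0.5]
gripper_width: 0.0416
t 11.88 pos [468.4 112.2 131.7] rpy [-179.99   -0.      8.17] w 41.6 F [-0.4  1.3  0.5]
shift cm [14.73  9.71 -6.03] turn [-0.01 -0.   -0.03]
```

```bash
python3 -m inch '[[[0,0,-2],[0,0,0],0.55],[[0,0,-5],[0,0,0],0.55],[[1.5,1,-6],[0,0,0],0.55],[[4.5,3,-6],[0,0,0],0.49],[[7.5,5,-6],[0,0,0],0.49],[[10.5,7,-6],[0,0,0],0.49],[[13.2,8.7,-6],[0,0,0],0.49],[[14.7,9.7,-6],[0,0,0],0.49]]' ; python3 go.py 628 37 192 8.2;python3 - <<'E'
from plant import get_image
from h import *
for n in('side','top'):
  im=get_image(n)[:,:,::-1];cv2.imwrite(f'pics/{n}7.png',im)
im=cv2.imread('pics/side7.png');a=cv2.resize(im[150:260,250:410],None,fx=4,fy=4,interpolation=2)
cv2.imwrite('pics/s7.png',a)
E
```

```text
t: 12.55
tcp_pos: [0.6301, 0.0347, 0.1913]
ee_rot: [180.0, -0.0, 8.0]
force: [-0.3, -0.2, 0.1]
gripper_width: 0.0477
t 12.55 pos [630.1  34.7 191.3] rpy [ 1.7998e+02 -3.0000e-02  8.0400e+00] w 47.7 F [-0.3 -0.2  0.1]
shift cm [-0.18 -0.25 -0.07] turn [ 0.02 -0.03 -0.16]
```

View pics/s7.png

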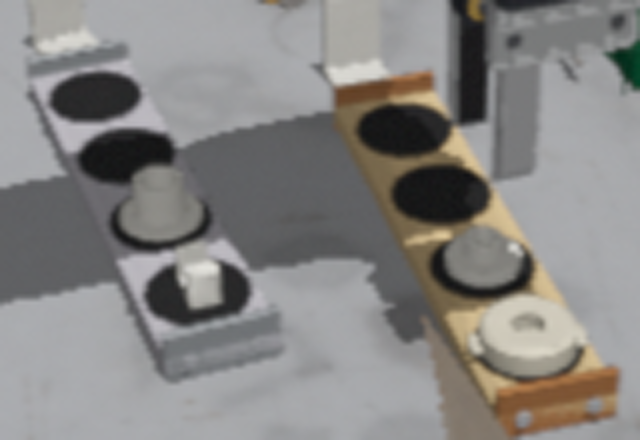

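View pics/top7.png

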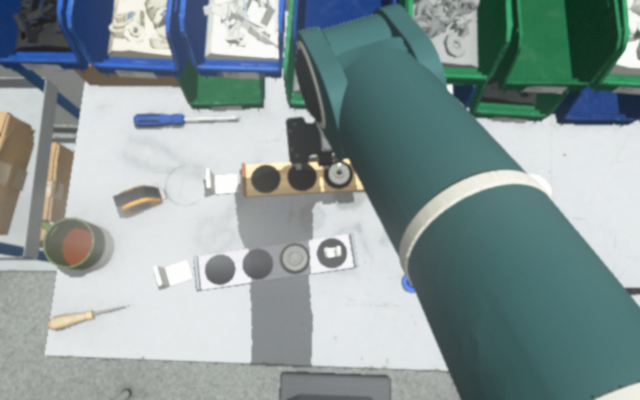

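Clip and cap both stand upright and centred on the right two pads: (300, 222) and (290, 204) in the side view. Now the wheel.

```bash
python3 -m inch '[[[0,0,1],[0,0,0],0.49],[[0,0,2.5],[0,0,0],0.49],[[0,0,3.5],[0,0,0],0.49],[[0,0,4],[0,0,0],0.49],[[0,0,4],[0,0,0],0.49],[[0,0,4],[0,0,0],0.49],[[0,0,4],[0,0,0],0.49],[[0,0,4],[0,0,0],0.49]]' ; python3 go.py 628 37 122.5 8.2
```

```text
t: 13.32
tcp_pos: [0.6279, 0.0371, 0.1523]
ee_rot: [180.0, -0.1, 8.2]
force: [0.5, -1.1, -0.6]
gripper_width: 0.048
t 13.32 pos [627.9  37.1 152.3] rpy [ 1.80e+02 -5.00e-02  8.17e+00] w 48.0 F [ 0.5 -1.1 -0.6]
shift cm [0.01 0.01 2.98] turn [ 0.   -0.05 -0.03]
```

```bash
python3 -m inch '[[[0,0,1],[0,0,0],0.49],[[0,0,2],[0,0,0],0.49],[[0,0,2.7],[0,0,0],0.49],[[0,0,3],[0,0,0],0.49],[[0,0,3],[0,0,0],0.49],[[0,0,3],[0,0,0],0.6],[[0,0,3],[0,0,0],0.65],[[0,0,3],[0,0,0],0.72]]' 15 ; python3 go.py 628 37 122.5 8.2
```

```text
t: 13.98
tcp_pos: [0.6278, 0.0371, 0.122]
ee_rot: [-180.0, -0.0, 8.2]
force: [0.0, 0.5, -0.1]
gripper_width: 0.0374
t 13.98 pos [627.8  37.1 122. ] rpy [-1.7999e+02 -3.0000e-02  8.1700e+00] w 37.4 F [ 0.   0.5 -0.1]
shift cm [ 0.02  0.01 -0.05] turn [-0.01 -0.03 -0.03]
```

```bash
python3 -m inch '[[[0,0,0],[0,0,0],0.72],[[0,0,0],[0,0,0],0.72],[[0,0,-1],[0,0,0],0.72],[[0,0,-3],[0,0,0],0.72],[[0,0,-5],[0,0,0],0.72],[[0,0,-7],[0,0,0],0.72],[[0,0,-7],[0,0,0],0.72],[[0,0,-7],[0,0,0],0.72]]' 15 ; python3 go.py 456.2 178.3 192.5 8.2;python3 - <<'E'
from plant import get_image
from h import *
im=get_image('side')[:,:,::-1];cv2.imwrite('pics/s8.png',cv2.resize(im[130:260,290:420],None,fx=4,fy=4,interpolation=2))
E
```

```text
t: 14.65
tcp_pos: [0.6281, 0.037, 0.1933]
ee_rot: [180.0, -0.1, 8.2]
force: [-0.3, -0.3, -0.5]
gripper_width: 0.0375
t 14.65 pos [628.1  37.  193.3] rpy [ 1.7998e+02 -1.3000e-01  8.1600e+00] w 37.5 F [-0.3 -0.3 -0.5]
shift cm [-15.01 -16.43   0.04] turn [ 0.02 -0.13 -0.04]
```

View pics/s8.png

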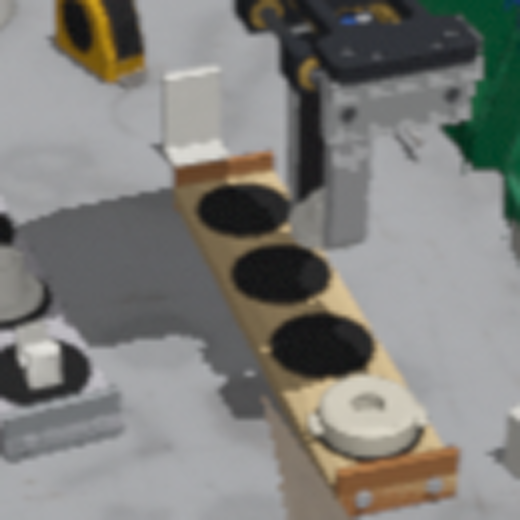

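```bash
python3 -m inch '[[[-2.5,-2.7,0],[0,0,0],0.72],[[-5,-5.5,0],[0,0,0],0.72],[[-7.5,-8.2,0],[0,0,0],0.72],[[-10,-11,0],[0,0,0],0.72],[[-12.5,-13.7,0],[0,0,0],0.72],[[-14.3,-15.6,0],[0,0,0],0.72],[[-15,-16.4,0],[0,0,0],0.72],[[-15,-16.4,0],[0,0,0],0.72]]' ; python3 -m inch '[[[0,0,2],[0,0,0],0.72],[[0,0,4],[0,0,0],0.72],[[0,0,5.5],[0,0,0],0.72],[[0,0,6.3],[0,0,0],0.72],[[0,0,6.7],[0,0,0],0.72],[[0,0,6.9],[0,0,0],0.72],[[0,0,6.9],[0,0,0],0.72],[[0,0,6.9],[0,0,0],0.72]]'; python3 go.py 456.2 178.3 122 8.2
```

```text
t: 15.37
tcp_pos: [0.4541, 0.1795, 0.1914]
ee_rot: [-180.0, 0.1, 8.4]
force: [0.1, 0.1, 0.8]
gripper_width: 0.0372
t: 16.03
tcp_pos: [0.4563, 0.178, 0.1232]
ee_rot: [-180.0, -0.0, 8.2]
force: [-0.3, 0.5, 0.6]
gripper_width: 0.0374
t 16.03 pos [456.3 178.  123.2] rpy [-1.7999e+02 -4.0000e-02  8.1500e+00] w 37.4 F [-0.3  0.5  0.6]
shift cm [-0.   -0.03  0.12] turn [-0.01 -0.04 -0.05]
```

```bash
python3 -m inch '[[[0,0,0.1],[0,0,0],0.72],[[0,0,0.1],[0,0,0],0.72],[[0,0,0.1],[0,0,0],0.72],[[0,0,0.1],[0,0,0],0.58],[[0,0,0.1],[0,0,0],0.56],[[0,0,0.1],[0,0,0],0.54],[[0,0,0.1],[0,0,0],0.51],[[0,0,0.1],[0,0,0],0.49]]' ; python3 go.py 634 -32 192 8.2
```

```text
t: 16.7
tcp_pos: [0.4559, 0.178, 0.1217]
ee_rot: [-180.0, 0.0, 8.2]
force: [0.2, -0.3, -0.8]
gripper_width: 0.0477
t 16.7 pos [455.9 178.  121.7] rpy [-180.      0.      8.17] w 47.7 F [ 0.2 -0.3 -0.8]
shift cm [14.65 23.32 -7.03] turn [-0.    0.   -0.03]
```

```bash
python3 -m inch '[[[0,0,-2],[0,0,0],0.49],[[0,0,-5],[0,0,0],0.49],[[0,0,-8],[0,0,0],0.49],[[2,3,-8],[0,0,0],0.49],[[5,7,-8],[0,0,0],0.45],[[7,10,-8],[0,0,0],0.41],[[9,13,-8],[0,0,0],0.41],[[10,15,-8],[0,0,0],0.41]]' ; python3 - <<'E'
from h import *
im=cv2.imread('pics/side0.png');im=cv2.resize(im,None,fx=4,fy=4,interpolation=cv2.INTER_CUBIC)
hsv=cv2.cvtColor(im,cv2.COLOR_BGR2HSV);g=cv2.cvtColor(im,cv2.COLOR_BGR2GRAY)
sub=slice(222*4,250*4),slice(364*4,400*4)
m=np.zeros_like(g);m[sub]=((g[sub]>170)&(hsv[sub][...,1]<60))*255
cs,_=cv2.findContours(m,cv2.RETR_EXTERNAL,cv2.CHAIN_APPROX_NONE);c=max(cs,key=cv2.contourArea)
q=np.array([ray('side',(a+.5)/4-.5,(b+.5)/4-.5,.036)[:2] for a,b in c[:,0]])*1000
p=np.array([634,-33.])
for tol in(6,4,3,2,2,2,2):
    d=np.hypot(*(q-p).T);s=q[abs(d-24)<tol];A=np.c_[2*s,np.ones(len(s))];x=np.linalg.lstsq(A,(s**2).sum(1),rcond=None)[0];p=x[:2]
print('side drum',p,'R',np.sqrt(x[2]+p@p),len(s),len(q))
o=im[sub].copy();cv2.drawContours(o,[c-[364*4,222*4]],-1,(0,0,255),1);cv2.imwrite('pics/sd.png',cv2.resize(o,None,fx=4,fy=4))
E
python3 go.py 634 -32 192 48
```

```text
t: 17.37
tcp_pos: [0.5785, 0.0399, 0.2015]
ee_rot: [180.0, -0.0, 8.0]
force: [0.2, -0.4, -0.9]
gripper_width: 0.0555
side drum [634.36229978 -34.62005244] R 23.768100371529147 228 253
t 17.37 pos [578.5  39.9 201.5] rpy [ 1.7995e+02 -3.0000e-02  7.9800e+00] w 55.5 F [ 0.2 -0.4 -0.9]
shift cm [4.5  7.89 0.96] turn [ 6.000e-02 -1.000e-02 -4.002e+01]
```

View pics/sd.png

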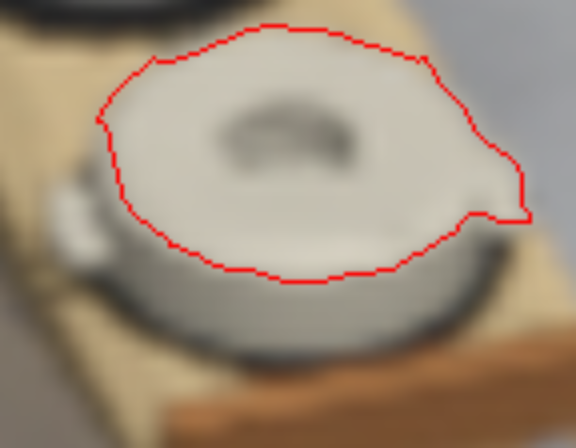

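Gripping the drum along the row would be tight against the end cheek. The drum's yaw is about −6°, so I'm turning the tool to yaw about −48°, which misses both the tabs and the cheek.

```bash
python3 -c "
from plant import monitor
print(monitor.state()['q'].round(1))"; python3 -m inch '[[[1,2,0],[0,0,7],0.41],[[2,4,0],[0,0,14],0.41],[[3,6,0],[0,0,21],0.41],[[4,7.5,0],[0,0,28],0.41],[[4.5,7.9,0],[0,0,35],0.42],[[4.5,7.9,0],[0,0,42],0.42],[[4.5,7.9,0],[0,0,49],0.42],[[4.5,7.9,0],[0,0,56],0.42]]'; python3 -m inch '[[[0,0,1],[0,0,0],0.42],[[0,0,2],[0,0,0],0.42],[[0,0,3],[0,0,0],0.42],[[0,0,4],[0,0,0],0.42],[[0,0,4],[0,0,0],0.42],[[0,0,4],[0,0,0],0.42],[[0,0,4],[0,0,0],0.42],[[0,0,4],[0,0,0],0.42]]'; python3 go.py 634.4 -32.3 123 -48;python3 - <<'E'
from plant import get_image
from h import *
im=get_image('side')[:,:,::-1];cv2.imwrite('pics/s9.png',cv2.resize(im[120:270,270:450],None,fx=4,fy=4,interpolation=2))
im=get_image('top')[:,:,::-1];cv2.imwrite('pics/t9.png',im)
E
```

```text
[  15.    28.6  -28.4  103.4   16.8   52.2 -102.9]
t: 18.03
tcp_pos: [0.6319, -0.0281, 0.2014]
ee_rot: [180.0, 0.0, -48.2]
force: [-0.0, -0.4, 0.5]
gripper_width: 0.0547
t: 18.7
tcp_pos: [0.6322, -0.0281, 0.1621]
ee_rot: [-180.0, -0.0, -47.8]
force: [1.0, -0.4, 0.3]
gripper_width: 0.055
t 18.7 pos [632.2 -28.1 162.1] rpy [-1.7997e+02 -2.0000e-02 -4.7810e+01] w 55.0 F [ 1.  -0.4  0.3]
shift cm [0.46 0.12 3.91] turn [-0.03 -0.02  0.19]
```

View pics/s9.png

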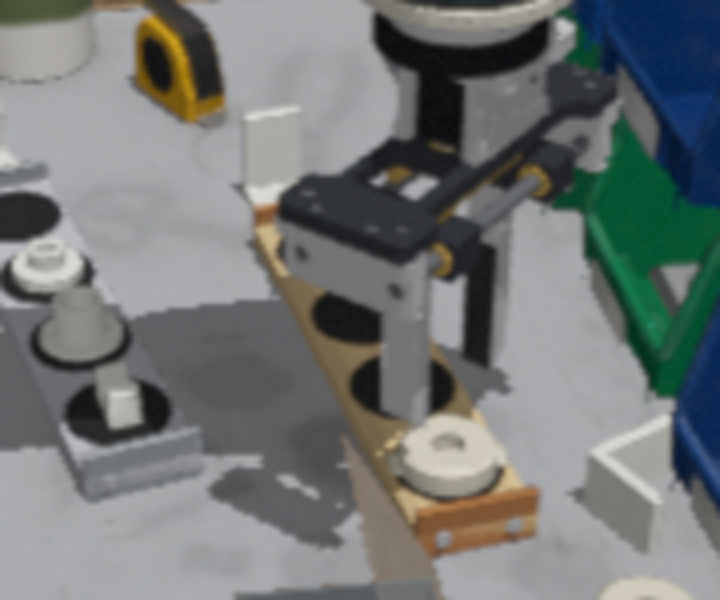

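View pics/t9.png

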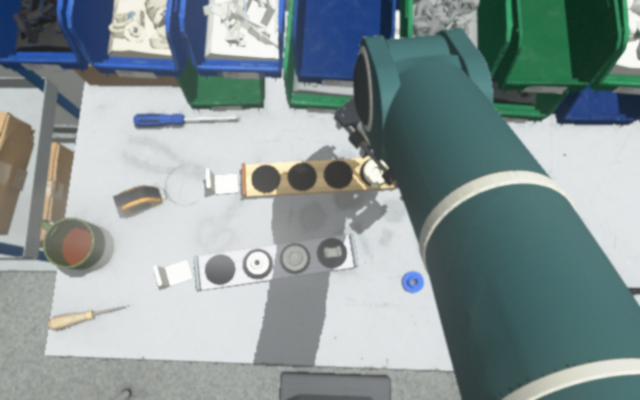

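```bash
python3 -m inch '[[[0.45,0.1,0],[0,0,0],0.42],[[0.45,0.1,0],[0,0,0],0.42],[[0.45,0.1,1],[0,0,0],0.42],[[0.45,0.1,1.8],[0,0,0],0.42],[[0.45,0.1,2],[0,0,0],0.42],[[0.45,0.1,2],[0,0,0],0.42],[[0.45,0.1,2],[0,0,0],0.42],[[0.45,0.1,2],[0,0,0],0.42]]'; python3 go.py 634.4 -32.3 123 -48;python3 - <<'E'
from plant import get_image
from h import *
im=get_image('side')[:,:,::-1];cv2.imwrite('pics/s10.png',cv2.resize(im[190:270,330:430],None,fx=7,fy=7,interpolation=2))
im=get_image('top')[:,:,::-1];cv2.imwrite('pics/t10.png',im)
E
```

```text
t: 19.47
tcp_pos: [0.6343, -0.032, 0.1418]
ee_rot: [-180.0, 0.0, -47.8]
force: [0.4, 0.2, 0.4]
gripper_width: 0.0547
t 19.47 pos [634.3 -32.  141.8] rpy [-179.99    0.    -47.83] w 54.7 F [0.4 0.2 0.4]
shift cm [0.03 0.01 1.88] turn [-0.01  0.    0.17]
```

View pics/s10.png

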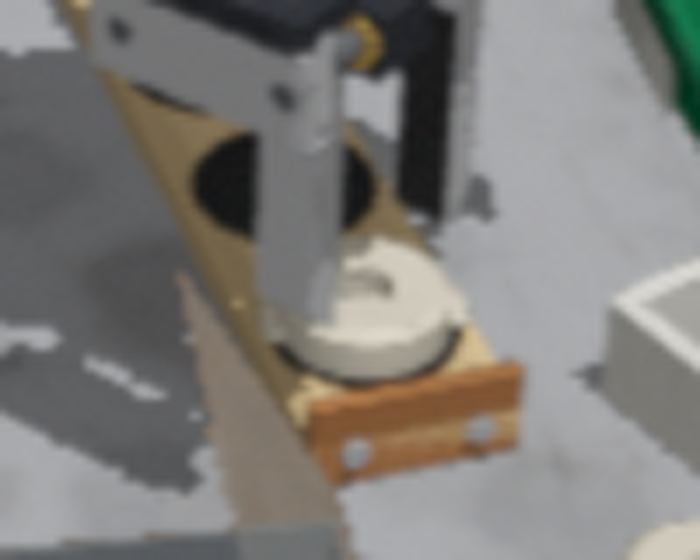

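```bash
python3 -m inch '[[[0,0,0.2],[0,0,0],0.42],[[0,0,0.5],[0,0,0],0.42],[[0,0,0.8],[0,0,0],0.42],[[0,0,1.1],[0,0,0],0.42],[[0,0,1.1],[0,0,0],0.42],[[0,0,1.1],[0,0,0],0.42],[[0,0,1.1],[0,0,0],0.42],[[0,0,1.1],[0,0,0],0.42]]'; python3 go.py 634.4 -32.3 123 -48
```

```text
t: 20.23
tcp_pos: [0.6343, -0.0321, 0.1308]
ee_rot: [-180.0, -0.0, -47.8]
force: [0.0, 0.3, 0.9]
gripper_width: 0.0541
t 20.23 pos [634.3 -32.1 130.8] rpy [-179.99   -0.    -47.83] w 54.1 F [0.  0.3 0.9]
shift cm [0.02 0.01 0.78] turn [-0.01 -0.    0.17]
```

No contact at drum-top height. I'm continuing down and closing.

```bash
python3 -m inch '[[[0,0,0.2],[0,0,0],0.42],[[0,0,0.4],[0,0,0],0.42],[[0,0,0.6],[0,0,0],0.42],[[0,0,0.8],[0,0,0],0.42],[[0,0,0.8],[0,0,0],0.42],[[0,0,0.8],[0,0,0],0.42],[[0,0,0.8],[0,0,0],0.42],[[0,0,0.8],[0,0,0],0.42]]'; python3 -m inch '[[[0,0,0],[0,0,0],0.45],[[0,0,0],[0,0,0],0.48],[[0,0,0],[0,0,0],0.52],[[0,0,0],[0,0,0],0.56],[[0,0,0],[0,0,0],0.6],[[0,0,0],[0,0,0],0.63],[[0,0,0],[0,0,0],0.63],[[0,0,0],[0,0,0],0.63]]' 15; python3 go.py 634.4 -32.3 123 -48;python3 - <<'E'
from plant import get_image
from h import *
im=get_image('side')[:,:,::-1];cv2.imwrite('pics/s11.png',cv2.resize(im[190:270,330:430],None,fx=7,fy=7,interpolation=2))
E
```

```text
t: 20.9
tcp_pos: [0.6343, -0.032, 0.1227]
ee_rot: [-180.0, 0.0, -47.8]
force: [-0.9, -0.0, 0.5]
gripper_width: 0.0542
t: 21.57
tcp_pos: [0.6343, -0.032, 0.1227]
ee_rot: [-180.0, 0.0, -47.8]
force: [-0.1, 0.9, 0.5]
gripper_width: 0.047
t 21.57 pos [634.3 -32.  122.7] rpy [-179.99    0.    -47.83] w 47.0 F [-0.1  0.9  0.5]
shift cm [ 0.03  0.01 -0.03] turn [-0.01  0.    0.17]
```

View pics/s11.png

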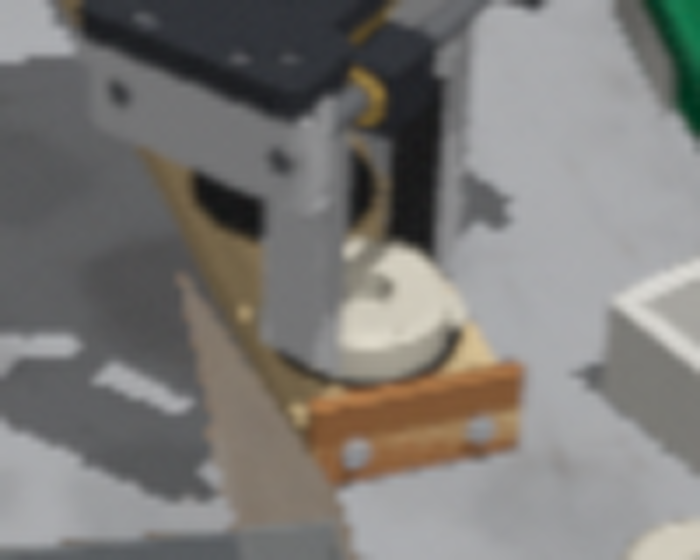

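```bash
python3 -m inch '[[[0,0,-0.5],[0,0,0],0.63],[[0,0,-1.5],[0,0,0],0.63],[[0,0,-3],[0,0,0],0.63],[[0,0,-5],[0,0,0],0.63],[[0,0,-7],[0,0,0],0.63],[[0,0,-7],[0,0,0],0.63],[[0,0,-7],[0,0,0],0.63],[[0,0,-7],[0,0,0],0.63]]'; python3 go.py 443.5 245 192 -48;python3 - <<'E'
from plant import get_image
from h import *
im=get_image('side')[:,:,::-1];cv2.imwrite('pics/s12.png',cv2.resize(im[150:270,310:430],None,fx=5,fy=5,interpolation=2))
E
```

```text
t: 22.28
tcp_pos: [0.634, -0.0321, 0.1927]
ee_rot: [180.0, 0.0, -47.8]
force: [-0.2, -0.5, -1.2]
gripper_width: 0.0472
t 22.28 pos [634.  -32.1 192.7] rpy [180.     0.   -47.84] w 47.2 F [-0.2 -0.5 -1.2]
shift cm [-33.33  -4.48   0.07] turn [0.   0.   0.16]
```

View pics/s12.png

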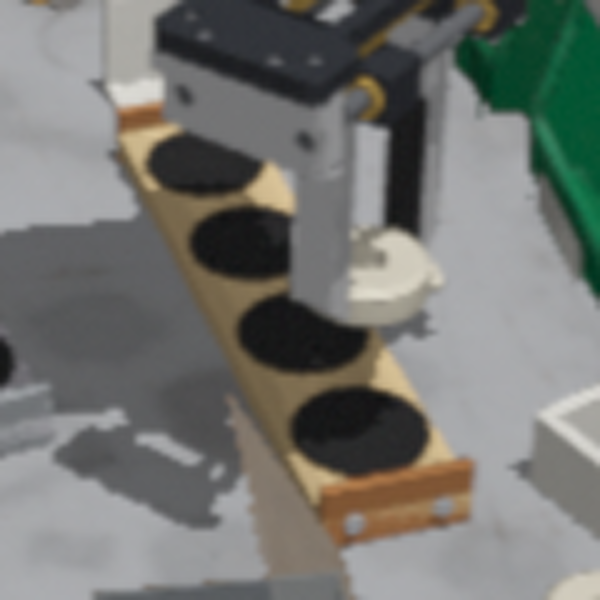

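```bash
python3 -m inch '[[[-1.5,-0.2,0],[0,0,0],0.63],[[-4,-0.5,0],[0,0,0],0.63],[[-7,-0.9,0],[0,0,0],0.63],[[-10,-1.3,0],[0,0,0],0.63],[[-13,-1.7,0],[0,0,0],0.63],[[-16,-2.1,0],[0,0,0],0.63],[[-19,-2.6,0],[0,0,0],0.63],[[-22,-3,0],[0,0,0],0.63]]';  python3 -m inch '[[[-3,-0.4,0],[0,0,0],0.63],[[-6,-0.8,0],[0,0,0],0.63],[[-8.5,-1.1,0],[0,0,0],0.63],[[-10.3,-1.4,0],[0,0,0],0.63],[[-11.3,-1.5,0],[0,0,0],0.63],[[-11.3,-1.5,0],[0,0,0],0.63],[[-11.3,-1.5,0],[0,0,0],0.63],[[-11.3,-1.5,0],[0,0,0],0.63]]'; python3 go.py 443.5 245 122.7 -48;python3 - <<'E'
from plant import get_image
from h import *
im=get_image('side')[:,:,::-1];cv2.imwrite('pics/s13.png',cv2.resize(im[120:240,220:360],None,fx=5,fy=5,interpolation=2))
im=get_image('top')[:,:,::-1];cv2.imwrite('pics/t13.png',im)
E
```

```text
t: 23.0
tcp_pos: [0.5095, 0.149, 0.1919]
ee_rot: [179.9, 0.1, -47.8]
force: [0.6, 0.5, -0.6]
gripper_width: 0.0469
t: 23.67
tcp_pos: [0.446, 0.2416, 0.1922]
ee_rot: [179.9, -0.0, -47.7]
force: [-0.6, 0.2, -0.5]
gripper_width: 0.0469
t 23.67 pos [446.  241.6 192.2] rpy [ 1.7992e+02 -1.0000e-02 -4.7710e+01] w 46.9 F [-0.6  0.2 -0.5]
shift cm [-0.42 -0.05  6.95] turn [ 0.08 -0.01  0.29]
```

View pics/s13.png

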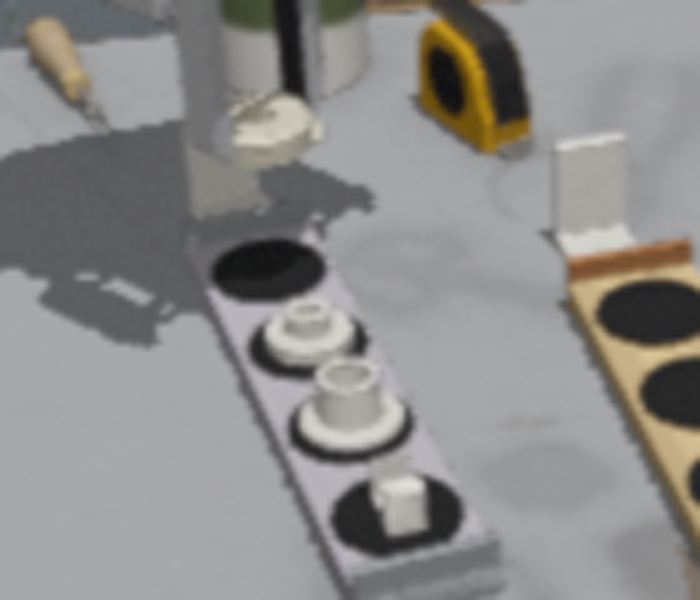

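View pics/t13.png

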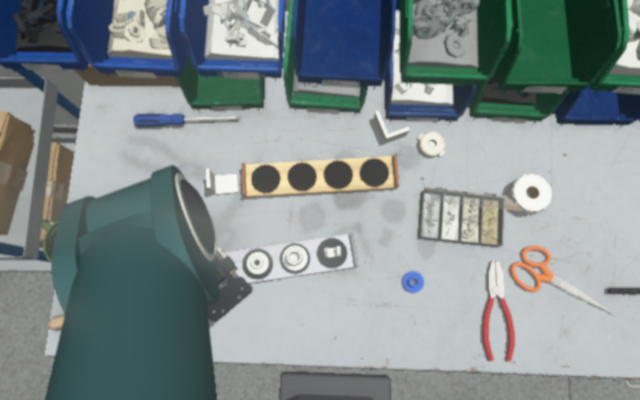

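Top view now shows the three placed parts, so I can check how well they are centred before placing the drum.

```bash
python3 - <<'E'
from h import *
im=cv2.imread('pics/t13.png');cv2.imwrite('pics/t13z.png',cv2.resize(im[230:290,235:365],None,fx=6,fy=6,interpolation=2))
im=cv2.resize(im,None,fx=4,fy=4,interpolation=cv2.INTER_CUBIC);g=cv2.cvtColor(im,cv2.COLOR_BGR2GRAY)
P={'wheel':((456.74,179.97),.033,25,19.5),'cap':((469.2,113.3),.029,26,22.5),'clip':((481.7,46.8),.043,26,0)}
for nm,(p,z,r,rad) in P.items():
    p=np.array(p)
    poly=np.array([(proj('top',[(p[0]+r*np.cos(a))/1000,(p[1]+r*np.sin(a))/1000,z])+.5)*4-.5 for a in np.linspace(0,6.28,60)])
    roi=np.zeros_like(g);cv2.fillPoly(roi,[np.round(poly).astype(int)],255)
    m=((g>140)&(roi>0)).astype(np.uint8)*255
    cs,_=cv2.findContours(m,cv2.RETR_EXTERNAL,cv2.CHAIN_APPROX_NONE);c=max(cs,key=cv2.contourArea)
    q=np.array([ray('top',(a+.5)/4-.5,(b+.5)/4-.5,z)[:2] for a,b in c[:,0]])*1000;h=cv2.convexHull(q.astype(np.float32))
    print(nm,'ell',np.round(cv2.fitEllipse(h)[0],1),np.round(cv2.fitEllipse(h)[1],1),'pad',p,'rect',cv2.minAreaRect(h))
E
```

```text
wheel ell [458.3 178.3] [41.6 41.8] pad [456.74 179.97] rect ((458.4344482421875, 178.32859802246094), (40.77749252319336, 41.095314025878906), 2.185168743133545)
cap ell [471.1 113.4] [48.6 50.5] pad [469.2 113.3] rect ((471.3488464355469, 113.01567077636719), (49.62796401977539, 48.52208709716797), 47.27002716064453)
clip ell [482.9  45.9] [25.9 32.7] pad [481.7  46.8] rect ((481.7171936035156, 45.81195068359375), (20.19873046875, 31.124601364135742), 9.63810920715332)
```

View pics/t13z.png

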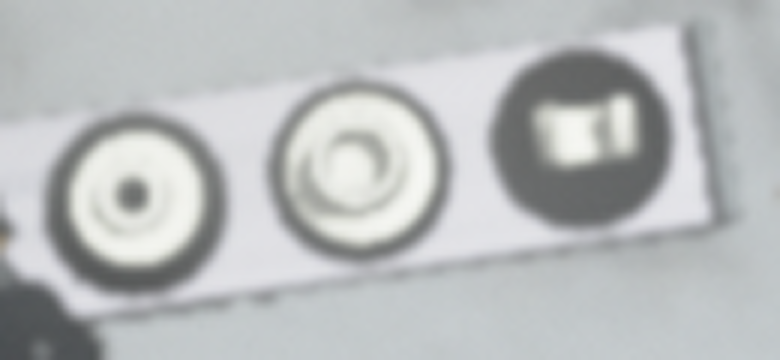

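All three placed parts sit within about 2.5 mm of their pad centres (wheel +1.6/−1.7, cap +2/0, clip +1/−1 mm). I'm shifting the drum target by 1 mm to match that trend.

```bash
python3 -m inch '[[[0,0,2],[0,0,0],0.63],[[0,0,4],[0,0,0],0.63],[[0,0,4],[0,0,0],0.63],[[0,0,4],[0,0,0],0.63],[[0,0,4],[0,0,0],0.63],[[0,0,4],[0,0,0],0.63],[[0,0,4],[0,0,0],0.63],[[0,0,4],[0,0,0],0.63]]'; python3 go.py 442.7 246 123.7 -48
```

```text
t: 24.43
tcp_pos: [0.447, 0.2413, 0.1532]
ee_rot: [-180.0, 0.0, -47.8]
force: [-0.8, 0.6, -0.2]
gripper_width: 0.047
t 24.43 pos [447.  241.3 153.2] rpy [-179.95    0.    -47.83] w 47.0 F [-0.8  0.6 -0.2]
shift cm [-0.63  0.    2.95] turn [-0.05  0.    0.17]
```

```bash
python3 -m inch '[[[-0.6,0,0],[0,0,0],0.63],[[-0.6,0,0.5],[0,0,0],0.63],[[-0.6,0,1.2],[0,0,0],0.63],[[-0.6,0,2],[0,0,0],0.63],[[-0.6,0,2.5],[0,0,0],0.63],[[-0.6,0,2.8],[0,0,0],0.63],[[-0.6,0,2.9],[0,0,0],0.63],[[-0.6,0,2.9],[0,0,0],0.63]]'; python3 go.py 442.7 246 122.7 -48;python3 - <<'E'
from plant import get_image
from h import *
im=get_image('side')[:,:,::-1];cv2.imwrite('pics/s14.png',cv2.resize(im[130:230,230:330],None,fx=6,fy=6,interpolation=2))
E
```

```text
t: 25.1
tcp_pos: [0.4426, 0.2454, 0.1232]
ee_rot: [179.9, 0.0, -47.8]
force: [-0.5, 0.5, -0.0]
gripper_width: 0.047
t 25.1 pos [442.6 245.4 123.2] rpy [179.94   0.   -47.84] w 47.0 F [-0.5  0.5 -0. ]
shift cm [-0.03 -0.05  0.05] turn [0.06 0.   0.16]
```

View pics/s14.png

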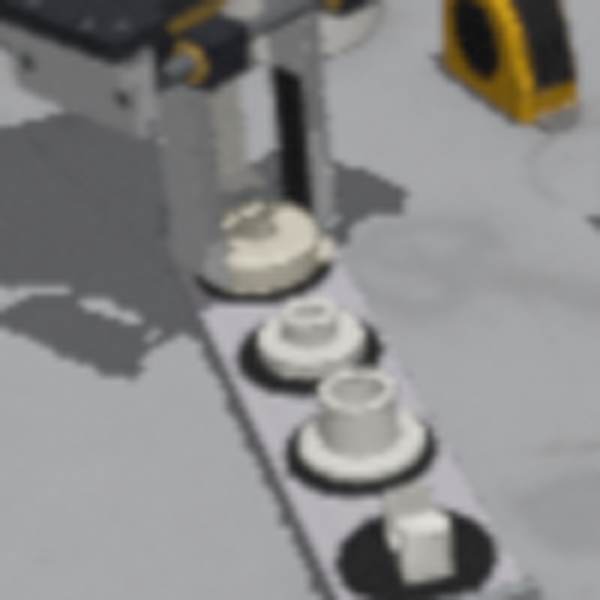

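```bash
python3 -m inch '[[[0,0,0.1],[0,0,0],0.63],[[0,0,0.1],[0,0,0],0.63],[[0,0,0.1],[0,0,0],0.63],[[0,0,0.1],[0,0,0],0.48],[[0,0,0.1],[0,0,0],0.46],[[0,0,0.1],[0,0,0],0.44],[[0,0,0.1],[0,0,0],0.42],[[0,0,0.1],[0,0,0],0.42]]'; python3 go.py 442.7 246 122.7 -48; python3 -m inch '[[[0,0,-0.5],[0,0,0],0.42],[[0,0,-1.5],[0,0,0],0.42],[[0,0,-3],[0,0,0],0.42],[[0,0,-5],[0,0,0],0.42],[[0,0,-8],[0,0,0],0.42],[[0,0,-11],[0,0,0],0.42],[[0,0,-14],[0,0,0],0.42],[[0,0,-14],[0,0,0],0.42]]'; python3 go.py 350 -250 260 8
```

```text
t: 25.82
tcp_pos: [0.4426, 0.2456, 0.1226]
ee_rot: [180.0, 0.0, -47.8]
force: [0.3, 0.4, 0.9]
gripper_width: 0.0541
t 25.82 pos [442.6 245.6 122.6] rpy [179.98   0.   -47.82] w 54.1 F [0.3 0.4 0.9]
shift cm [-0.02 -0.03 -0.01] turn [0.02 0.   0.18]
t: 26.48
tcp_pos: [0.4442, 0.2463, 0.2683]
ee_rot: [-179.6, 0.0, -47.8]
force: [-0.3, 0.4, 1.1]
gripper_width: 0.0543
t 26.48 pos [444.2 246.3 268.3] rpy [-1.7961e+02  2.0000e-02 -4.7840e+01] w 54.3 F [-0.3  0.4  1.1]
shift cm [30.47 40.3   0.54] turn [ -0.37  -0.17 -55.84]
```

```bash
python3 -m inch '[[[30,40,0],[0,0,0],0.42],[[30,40,0],[0,0,0],0.42],[[30,40,0],[0,0,0],0.42],[[30,40,0],[0,0,0],0.42],[[30,40,0],[0,0,0],0.42],[[30,40,0],[0,0,0],0.42],[[30,40,0],[0,0,0],0.42],[[30,40,0],[0,0,0],0.42]]';python3 -m inch '[[[10,13.5,0],[0,0,0],0.42],[[10,13.5,0],[0,0,0],0.42],[[10,13.5,0],[0,0,0],0.42],[[10,13.5,0],[0,0,0],0.42],[[10,13.5,0],[0,0,0],0.42],[[10,13.5,0],[0,0,0],0.42],[[10,13.5,0],[0,0,0],0.42],[[10,13.5,0],[0,0,0],0.42]]'; python3 - <<'E'
from plant import get_image
from h import *
for n in('side','top'):
  im=get_image(n)[:,:,::-1];cv2.imwrite(f'pics/{n}15.png',im)
s=cv2.imread('pics/side15.png');cv2.imwrite('pics/s15z.png',cv2.resize(s[130:250,230:350],None,fx=5,fy=5,interpolation=2))
t=cv2.imread('pics/top15.png');cv2.imwrite('pics/t15z.png',cv2.resize(t[225:300,190:370],None,fx=4.4,fy=4.4,interpolation=2))
E
```

```text
t: 27.15
tcp_pos: [0.3783, -0.0833, 0.2632]
ee_rot: [-179.9, 0.0, -47.8]
force: [2.1, -0.2, 0.1]
gripper_width: 0.0544
t: 27.82
tcp_pos: [0.3468, -0.2453, 0.2628]
ee_rot: [-180.0, 0.0, -47.7]
force: [0.2, 0.4, -0.6]
gripper_width: 0.0543
```

View pics/s15z.png

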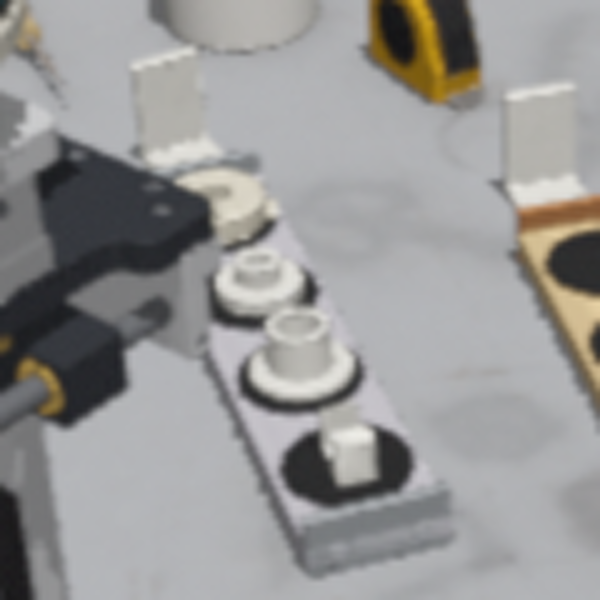

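View pics/t15z.png

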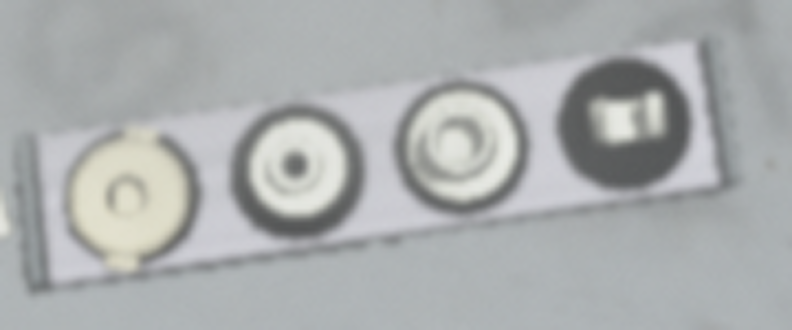

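View pics/top15.png

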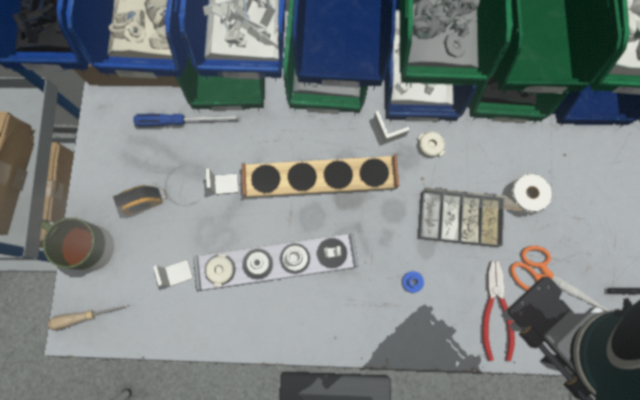

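```bash
python3 - <<'E'
from h import *
im=cv2.imread('pics/top15.png');im=cv2.resize(im,None,fx=4,fy=4,interpolation=cv2.INTER_CUBIC)
lab=cv2.cvtColor(im,cv2.COLOR_BGR2LAB);g=im[:,:,2].astype(int)-im[:,:,0]
sub=slice(250*4,290*4),slice(202*4,240*4)
m=np.zeros(g.shape,np.uint8);m[sub]=(g[sub]>15)*255
cs,_=cv2.findContours(m,cv2.RETR_EXTERNAL,cv2.CHAIN_APPROX_NONE);c=max(cs,key=cv2.contourArea)
q=np.array([ray('top',(a+.5)/4-.5,(b+.5)/4-.5,.036)[:2] for a,b in c[:,0]])*1000
p=q.mean(0)
for tol in(6,4,3,2,2,2,2):
    d=np.hypot(*(q-p).T);s=q[abs(d-24)<tol];A=np.c_[2*s,np.ones(len(s))];x=np.linalg.lstsq(A,(s**2).sum(1),rcond=None)[0];p=x[:2]
print('drum',p,'R',np.sqrt(x[2]+p@p),len(s),len(q),'pad (444.2,246.7)')
E
```

```text
drum [443.40622977 245.22845539] R 22.9376291622938 245 328 pad (444.2,246.7)
```

```bash
python3 -c "
from plant import order
print(order.job_done())"
```

```text
the job is handed in; nothing more can be done
None
```

All four parts are on the assembly rack in reversed order, and I handed the job in at about 28 s. From left to right they now stand chain drive, chain wheel, end cap, slat clip; on the picking rack the clip was leftmost.

- **State:** the last pictures show every part upright on its own pad, with nothing knocked over. The gripper is open and clear of the racks, and I left the blue look-alike alone.
- **Centring:** measured in the top view as x/y offsets from the pad centres:

| Part | x offset (mm) | y offset (mm) |
|---|---|---|
| Chain drive | −0.8 | −1.5 |
| Chain wheel | +1.6 | −1.7 |
| End cap | about +2 | about 0 |
| Slat clip | about +1 | about −1 |

- **Corrections:** I judged 2–2.5 mm close enough and did not nudge any part.
- **Camera disagreement:** the two cameras differ by about 3.3 mm in y and 1.3 mm in x, so I aimed at the mean of the two. The true offsets carry an uncertainty of about 2 mm.
- **Forces:** the wrist force at the end of each move stayed at about 6 N or less; the peak was a brief 6 N upward reading while gripping the clip.
- **Grip readings:** the gripper width read 0.5–1.5 mm below the nominal part sizes on every grip.

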